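# Dock the full filling barrel

## Task

One of the three steel filling barrels is full and the other two are empty: find the full one by lifting them, and slide it upright along the dock's apron into the slotted plate, its foot flange under the plate, gently but fully home so that the sprung catch comes up behind the flange; then let go of it. The empty ones must end standing upright where they stood, and the mould, chocolate slab, brush and bowl are to be left alone.

Things in the scene. Friction and masses are not known exactly. Their poses are not given: they have to be found in the camera images.
- barrel_a: one of three look-alike steel barrels with white tops: tube 52 mm in diameter on a round foot flange 88 mm in diameter, 8 mm thick; 130 mm high over all. Origin: centre of the underside, z up its axis. One barrel is full (about 0.47 kg), two are empty (about 0.24 kg), all within 10 %; any of the three may be the full one and only the weight tells.
- barrel_b: one of three look-alike steel barrels with white tops: tube 52 mm in diameter on a round foot flange 88 mm in diameter, 8 mm thick; 130 mm high over all. Origin: centre of the underside, z up its axis. One barrel is full (about 0.47 kg), two are empty (about 0.24 kg), all within 10 %; any of the three may be the full one and only the weight tells.
- barrel_c: one of three look-alike steel barrels with white tops: tube 52 mm in diameter on a round foot flange 88 mm in diameter, 8 mm thick; 130 mm high over all. Origin: centre of the underside, z up its axis. One barrel is full (about 0.47 kg), two are empty (about 0.24 kg), all within 10 %; any of the three may be the full one and only the weight tells.
- dock: fixed low aluminium dock, white 70 mm high housing from x = 60 mm on. Origin: on the table, under a fully home barrel's axis; x is the way a barrel slides in (slot open to -x), z up. Apron and channel floor 10 mm above the table, 160 mm wide, from x = -145 mm. Slotted plate from 22 to 30 mm above the table (12 mm of height for the flange). A barrel fully home stands at x = 0, y = 0 +-2 mm, z = 10 mm.
- dock_mouth (a point): middle of the slot's flared mouth, on the channel floor: dock x = -70 mm, y = 0, z = 10 mm; same axes as the dock. The mouth is 94 mm wide here and narrows to the parallel slot, 56 mm wide, 25 mm further on; the flange's channel under the plate is 98 mm wide. To be set down clear of the plate a barrel's axis must be 50 mm or more before this point. The slot's end is a rigid stop 70 mm beyond it.
- catch (a joint): sprung catch: a steel ramp 40 mm long, 20 mm wide in the middle of the apron, hinged at dock x = -87 mm, free edge at x = -47 mm, 6 mm above the floor. In rad: 0 is up (as at the start), 0.15 pressed flush. About 2 N presses it down; the flange rides over it. It springs up behind the flange only in the last 2.5 mm of travel, then holds the barrel in.
- mould: bystander: loose teal moulding tray, 135 x 275 x 26 mm, open cells upwards. Origin: centre of underside.
- slab: bystander: loose slab of dark chocolate, 150 x 150 x 12 mm, on a sheet of paper. Origin: centre of underside.
- brush: bystander: loose pastry brush, 200 mm long, lying flat along its x axis. Origin: underside, at its middle.
- bowl: bystander: loose steel bowl, 170 mm in diameter at the rim, 60 mm high. Origin: centre of underside.
There are look-alikes about, which are no part of the job. Leave any black or turquoise look-alike of the barrel_a alone.

How it is judged:
By the outcome, as a careful person would: the job done as asked, in the order asked, and still so for the second after the job is handed in, with the robot touching nothing.
It also fails if it takes over 72 s, if anything falls off the work surface, if the arm or the gripper's body presses on something with over 40 N, if the wrist force passes 120 N, or if a joint passes its speed limit or range.

## Robot

A 7-joint arm with a two-finger parallel gripper is mounted at the origin on the work surface. World frame = base frame: x ahead of the robot, y to its left, z up, the work surface at z = 0. Lengths are in m, angles in rad, forces in N, time in s.
With the tool pointing down it reaches from about 0.425 to 0.875 m from the base axis. Payload 9.9 kg.
Tool frame: the origin (TCP) lies midway between the tips of the shut fingers; the grasp point (between the pads) lies 19 mm behind it (r.tcp_to_grasp is the distance from the TCP to the grasp point, in m); z points along the fingers, x is the direction in which the jaws open and shut, and the axes are right-handed (so a half turn about z gives the same grasp; the last joint's range is limited). The gripper opens to 85 mm and grips with 20 to 120 N. Pads are 22 mm wide; open, the fingers measure 114 mm over their backs; the gripper's body (76 mm by 85 mm) begins 54 mm behind the grasp point. The pads swing forward as they close: fully open they stand 13 mm farther back than shut.
Start: joints at [1.078, 0.576, 0.025, 1.437, -0.015, 1.129, -0.057], TCP at [0.268, -0.619, 0.207] pointing down, gripper open.
Joint ranges: [-2.76, 2.76], [-0.34, 2.15], [-1.52, 1.57], [0.19, 2.46], [-1.09, 4.23], [0.17, 1.99], [-2.82, 2.82]. Speed limits (rad/s): [2.22, 2.22, 3.01, 3.01, 3.14, 3.14, 3.14].

## Interface

Orientations are given as [roll, pitch, yaw] about the fixed x, y, z axes, in that order (R = Rz(yaw) Ry(pitch) Rx(roll)).
In Python, from bench import status, viewer, r gives the robot as it stands. The module is installed in compiled form; this text tells all that it offers.
- The arm moves only by the tool arm_command, never from a script. Its argument "deltas" is a list of rows, each a list of 6 numbers: the shift along the tool's x, y, z in m, then the turn, a rotation vector about the tool's x, y, z in degrees. In form: [[tx, ty, tz, ax, ay, az], ...]. A call has 1 to 12 rows; each row shifts and turns the pose as measured when the row begins, along the tool's axes as they then stand; what a row does not reach is not made up. A row lasts 1/12 s, in which the tool goes at most 41.7 mm and 7.16 degrees, less where a joint would pass 70% of its speed; a pose out of reach is approached as far as the arm can. A call with a gripper value outside its range is refused whole. "jaw" is the closure in counts, from 0 (fully open) to 255 (shut), set as the call begins (left out, the last holds). The fingers move at their own pace and stop on an object; "squeeze" is the grip in N (left out, the last holds). Time passes only in rows, so rows that do not move let the fingers close. It gives the time, the measured TCP pose, the force and the opening at its end, in the units of the state.
- status.get_obs(): the state, without advancing time (a new reading comes with each control period).
- viewer.grab_frame(name): name is "scene" or "top"; returns a dict with "pixels" (400x640x3 uint8, red, green, blue), "depth" (400x640 float32, m along the optical axis (not along the pixel's ray), 0 where there is no reading), "fovy" (degrees; the focal length in pixels is half the picture's height over the tangent of half this angle, whatever the lens; pixels are square), "cx", "cy" (the principal point, pixels), "k1" (the pictures are not rectified: a ray, as slopes to the right and down, at radius r is drawn at 1 + k1 r^2 times it, then the intrinsics apply), "camera_from_world" (4x4, takes a point from world to camera coordinates). Camera axes: x right, y down, z forward; pixel columns grow to the right and rows downward; lengths in m; the calibration is good to about 2 mm. A picture is of the moment at which its call begins.
- r.finish_job(): hands the job in, once; it reports no verdict.
Trained networks look in a picture, given as the dict that the camera call returned (one of the last four; its "shot" number tells which), for a name from the list of things; names that differ only in an ending like _2 or _b are one class to them, and where a whole thing is asked for, a point or a joint stands for the part that bears it (a point fixed in the world has none). Each returns a list of dicts, best first, with "p" (0 to 1); they miss things now and then, are a little off and sometimes report something else, mostly with a low value. They report only what shows in the picture. A call takes as long as a camera call. They do not tell look-alikes from the thing itself.
- viewer.cut_out(picture, target): "region" (400x640 bool, what is visible of it) and "location" ([column, row] in pixels, amid what is visible of it).
The state is a dict: "clock": time; "joint_positions": joint angles; "qvel": joint speeds; "effort": joint torques, N m; "ee_pos": TCP position; "eef_rot": TCP orientation; "contact_force": force on the tool from outside, world axes, zero at the start; "moment": the same for the moment, N m; "opening": finger opening in m.
Only numpy, scipy, OpenCV 4.12 (cv2) and the standard library are available. Lean on these libraries where they do the work, as an engineer would, in place of code of your own. Each camera call takes 0.05 s, during which the arm holds its last target.

## Working session

There is one attempt and no reset: what is moved stays moved. The work goes in short steps, Python scripts to look and compute and a tool call to move; the robot and the scene stay as the last step left them, time stands still between calls to the robot, and variables do not carry over. Pictures are saved under pics/ and viewed, and the job is handed in when it is done.

Besides the shell and the picture viewer there is one more tool, called after "Emit:" as name(argument=value, ...) on one line, values as JSON. arm_command: Moves the arm, as the interface text tells. Its arguments: {"type":"object","properties":{"deltas":{"type":"array"},"jaw":{"type":"number"},"squeeze":{"type":"number"}},"required":["deltas"]}

```bash
mkdir -p pics
cat > h.py <<'E'
import numpy as np, cv2
from bench import status, viewer, r
def K(p):
    f=200/np.tan(np.radians(p["fovy"])/2); return f,p["cx"],p["cy"],p["k1"]
def world(p,u,v,d=None,z=None):
    f,cx,cy,k1=K(p); x=(np.asarray(u,float)-cx)/f; y=(np.asarray(v,float)-cy)/f
    a,b=x.copy(),y.copy()
    for _ in range(20):
        s=1+k1*(a*a+b*b); a=x/s;b=y/s
    T=np.linalg.inv(np.array(p["camera_from_world"])); 
    ray=np.stack([a,b,np.ones_like(a)],-1)@T[:3,:3].T; o=T[:3,3]
    if d is None: d=(z-o[2])/ray[...,2]
    return o+ray*np.asarray(d)[...,None]
def pix(p,P):
    f,cx,cy,k1=K(p);T=np.array(p["camera_from_world"]);c=np.asarray(P)@T[:3,:3].T+T[:3,3]
    a=c[...,0]/c[...,2];b=c[...,1]/c[...,2];s=1+k1*(a*a+b*b)
    return np.stack([cx+f*a*s,cy+f*b*s],-1)
def cloud(p):
    v,u=np.mgrid[0:400,0:640]; return world(p,u,v,p["depth"])
def save(p,n): cv2.imwrite("pics/"+n,p["pixels"][:,:,::-1])
E
python3 - <<'E'
from h import *
o=status.get_obs(); print({k:np.round(v,3) for k,v in o.items()})
for n in("scene","top"):
    p=viewer.grab_frame(n); save(p,n+"0.png"); np.save(n+"0.npy",p,allow_pickle=True)
    print(n,p["fovy"],p["k1"],np.linalg.inv(p["camera_from_world"])[:3,3].round(3))
    for t in("barrel_a","dock"):
        for q in viewer.cut_out(p,t): print(t,round(q["p"],2),q["location"],q["region"].sum())
E
```

```text
{'clock': np.float64(0.0), 'joint_positions': array([ 1.078,  0.576,  0.025,  1.438, -0.015,  1.129, -0.056]), 'qvel': array([ 0.   , -0.001, -0.   ,  0.001,  0.   ,  0.   ,  0.001]), 'effort': array([-0.0000e+00, -7.6576e+01,  2.2500e+00, -2.8596e+01,  1.5000e-02,
        1.3000e-02, -0.0000e+00]), 'ee_pos': array([ 0.268, -0.619,  0.206]), 'eef_rot': array([ 3.142e+00,  2.000e-03, -1.162e+00]), 'contact_force': array([ 0.5 ,  0.14, -0.82]), 'moment': array([-0.031,  0.005,  0.004]), 'opening': np.float64(0.085)}
scene 47.664509993025135 -0.07793234173953484 [ 1.536 -0.124  1.43 ]
barrel_a 0.96 [386.4, 190.7] 537
barrel_a 0.83 [331.6, 186.8] 511
barrel_a 0.79 [357.5, 160.9] 504
barrel_a 0.7 [420.0, 212.3] 545
barrel_a 0.68 [362.0, 211.9] 554
barrel_a 0.57 [385.0, 153.8] 491
dock 0.59 [255.0, 236.3] 3060
top 44.47983655344363 -0.08316284228115056 [0.272 0.031 1.778]
barrel_a 0.92 [269.6, 180.3] 415
barrel_a 0.92 [258.8, 238.0] 459
barrel_a 0.86 [203.8, 165.5] 496
barrel_a 0.8 [225.6, 245.7] 488
barrel_a 0.67 [291.3, 214.9] 468
barrel_a 0.57 [240.4, 201.6] 500
dock 0.71 [375.6, 173.2] 3726
```

View pics/scene0.png

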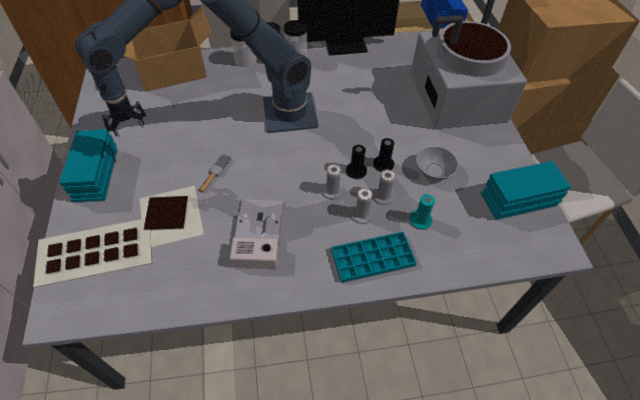

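View pics/top0.png

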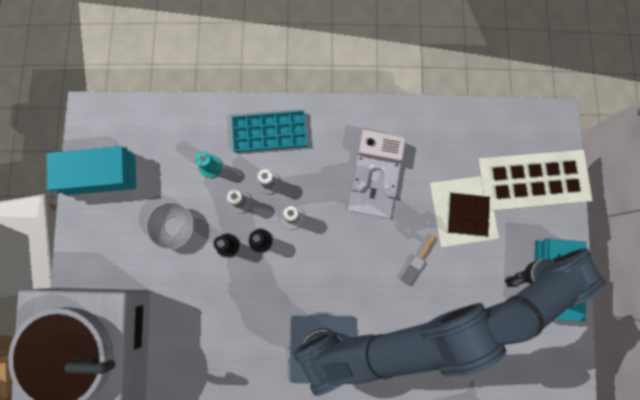

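The steel barrels are at scene (333,181), (387,187), (364,205) and top (236,198), (266,178), (291,214). Black ones, a turquoise one, the bowl and the mould stand nearby. The dock is at top (377,173), its slot open toward the robot.

Run:
```python
from h import *
from scipy.optimize import least_squares
for n in("scene","top"):
    p=np.load(n+"0.npy",allow_pickle=True).item(); C=cloud(p); 
    print(n)
    v,u=np.mgrid[0:400,0:640]
    for g in {"scene":[(333,181),(387,187),(364,205),(357,160),(385,153),(424,211)],"top":[(240,201),(269,180),(291,215),(227,245),(259,239),(208,165)]}[n]:
        w=(abs(u-g[0])<35)&(abs(v-g[1])<35)&(p["depth"]>0)
        c0=world(p,float(g[0]),float(g[1]),z=0.07)[:2]
        D=np.hypot(C[...,0]-c0[0],C[...,1]-c0[1])
        m=w&(D<.06)&(C[...,2]>.122)&(C[...,2]<.145)
        c=C[m][:,:2].mean(0)
        D=np.hypot(C[...,0]-c[0],C[...,1]-c[1])
        mt=w&(D<.035)&(C[...,2]>.02)&(C[...,2]<.118)
        P=C[mt][:,:2]
        s=least_squares(lambda q:np.hypot(P[:,0]-q[0],P[:,1]-q[1])-.026,c,loss="soft_l1",f_scale=.003)
        print(g,"top",c.round(4),m.sum(),np.percentile(C[m][:,2],[5,50,95]).round(4),"tube",s.x.round(4),len(P))
p=np.load("top0.npy",allow_pickle=True).item();C=cloud(p)
import cv2
s=p["pixels"][115:230,330:425]; cv2.imwrite("pics/dockz.png",cv2.resize(s[:,:,::-1],None,fx=5,fy=5,interpolation=cv2.INTER_CUBIC))
p=np.load("scene0.npy",allow_pickle=True).item()
s=p["pixels"][190:280,215:300]; cv2.imwrite("pics/dockz2.png",cv2.resize(s[:,:,::-1],None,fx=6,fy=6,interpolation=cv2.INTER_CUBIC))
```

```text
scene
(333, 181) top [0.4743 0.1136] 131 [0.1236 0.1284 0.1339] tube [0.4718 0.1139] 208
(387, 187) top [0.5294 0.3075] 135 [0.1229 0.1285 0.1338] tube [0.5266 0.3084] 216
(364, 205) top [0.6013 0.2047] 143 [0.1234 0.1282 0.1329] tube [0.5989 0.2055] 213
(357, 160) top [0.3893 0.2269] 122 [0.1232 0.1283 0.1352] tube [0.385  0.2277] 208
(385, 153) top [0.3689 0.3471] 115 [0.1243 0.1286 0.1351] tube [0.3659 0.3481] 214
(424, 211) top [0.6606 0.4212] 141 [0.1231 0.1288 0.1347] tube [0.6582 0.4239] 230
top
(240, 201) top [0.5227 0.3131] 183 [0.1233 0.1288 0.1361] tube [0.5241 0.3136] 79
(269, 180) top [0.5952 0.2096] 183 [0.1237 0.1294 0.1362] tube [0.5964 0.2102] 74
(291, 215) top [0.4681 0.1188] 186 [0.1237 0.1292 0.1355] tube [0.469  0.1194] 41
(227, 245) top [0.3628 0.353 ] 196 [0.1237 0.1298 0.1363] tube [0.3627 0.3536] 67
(259, 239) top [0.3818 0.2325] 184 [0.1239 0.1292 0.1354] tube [0.3823 0.2332] 43
(208, 165) top [0.6554 0.4267] 171 [0.1243 0.1296 0.1356] tube [0.656  0.4291] 112
```

View pics/dockz.png

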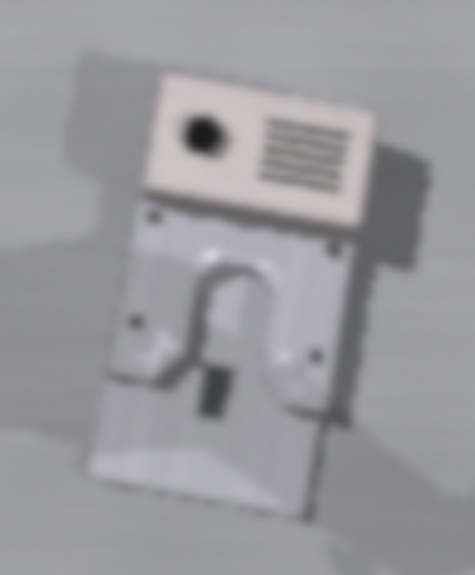

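View pics/dockz2.png

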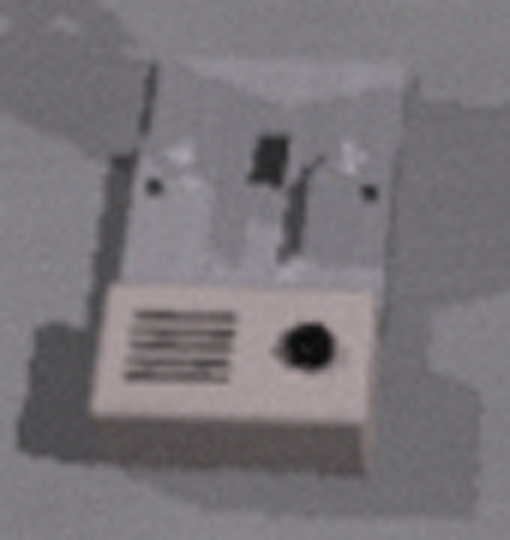

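Run:
```python
from h import *
pts={"scene":[(241.2,200.5),(283,200.5),(232.8,237.2),(278,237.8)],"top":[(348.4,209.6),(391.4,219),(359,153),(402,160)]}
for n in("scene","top"):
    p=np.load(n+"0.npy",allow_pickle=True).item(); C=cloud(p)
    P=np.array(pts[n],float); 
    W=[world(p,P[i,0],P[i,1],z=[.01,.01,.07,.07][i])[:2] for i in range(4)]
    print(n,np.round(W,4), "w",np.linalg.norm(W[0]-W[1]),np.linalg.norm(W[2]-W[3]))
    a=(W[0]+W[1])/2;b=(W[2]+W[3])/2; print("mid apron",a.round(4),"mid hous",b.round(4),"dist",np.linalg.norm(b-a),"yaw",np.degrees(np.arctan2(*(b-a)[::-1])), "perp", [np.degrees(np.arctan2(*(W[i]-W[i+1])[::-1])) for i in (0,2)])
    reg=(C[...,0]>.4)&(C[...,0]<.8)&(C[...,1]>-.25)&(C[...,1]<.02)
    m=reg&(C[...,2]>.064)&(C[...,2]<.078); Q=C[m][:,:2].astype(np.float32)*1000
    print("housing z",np.median(C[m][:,2]),cv2.minAreaRect(Q))
    m=reg&(C[...,2]>.006)&(C[...,2]<.04); 
    z=np.zeros((400,640,3),np.uint8); z[...,0]=z[...,1]=z[...,2]=np.clip(C[...,2]*1000*3,0,255)
    y0,x0=(115,330) if n=="top" else (190,215)
    cv2.imwrite("pics/z_%s.png"%n,cv2.resize(z[y0:y0+115,x0:x0+95],None,fx=5,fy=5,interpolation=cv2.INTER_NEAREST))
    t=reg&(C[...,2]<.005)&(C[...,2]>-.01); print("table z",np.median(C[t][:,2]))
```

```text
scene [[ 0.4777 -0.245 ]
 [ 0.501  -0.0843]
 [ 0.6779 -0.2778]
 [ 0.7028 -0.1207]] w 0.16237433183788927 0.15910562682574617
mid apron [ 0.4893 -0.1647] mid hous [ 0.6904 -0.1992] dist 0.20400412737942397 yaw -9.751822441508684 perp [np.float64(-98.23271333277879), np.float64(-99.01680394413985)]
housing z 0.06914999159117197 ((736.3812255859375, -193.82501220703125), (126.8589859008789, 91.4271240234375), 79.77265930175781)
table z -0.0009906661474898826
top [[ 0.4964 -0.086 ]
 [ 0.4633 -0.243 ]
 [ 0.6938 -0.1202]
 [ 0.67   -0.2749]] w 0.16043835403117412 0.15649765260266346
mid apron [ 0.4799 -0.1645] mid hous [ 0.6819 -0.1975] dist 0.20474703704688793 yaw -9.281551539259526 perp [np.float64(78.1053284151327), np.float64(81.25144913535742)]
housing z 0.06939634530629846 ((728.87060546875, -191.57785034179688), (132.96958923339844, 89.510498046875), 78.80804443359375)
table z -0.0012566300087151205
```

View pics/z_top.png

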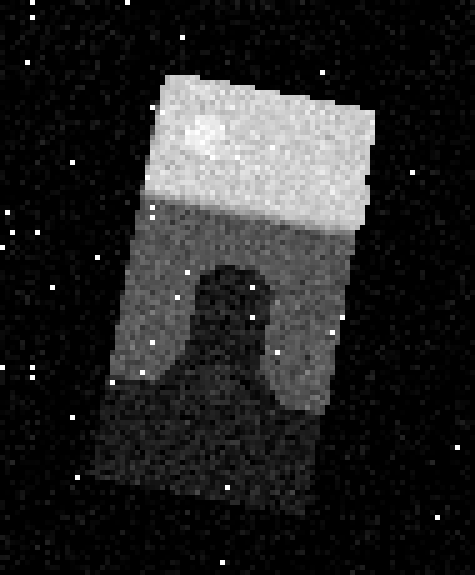

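View pics/z_scene.png

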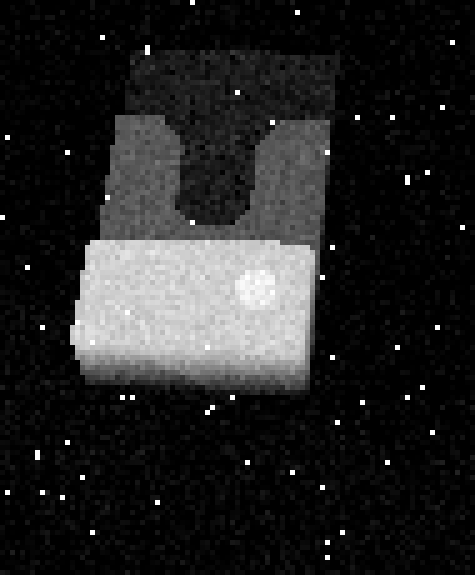

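```bash
cat > dockfit.py <<'E'
from h import *
from scipy.optimize import minimize
def model(x,y):
    z=np.zeros_like(x); a=abs(y)<.08
    z[a&(x>-.145)&(x<.06)]=.010
    half=np.where(x<-.045,.028+.019*(-.045-x)/.025,.028)
    inslot=(abs(y)<half)&(x<0)|(np.hypot(x,y)<.028)
    z[a&(x>-.07)&(x<.06)&~inslot]=.030
    z[a&(x>.06)&(x<.15)]=.070
    return z
def fit(p,x0=(.625,-.187,-.165)):
    C=cloud(p);reg=(C[...,0]>.42)&(C[...,0]<.82)&(C[...,1]>-.34)&(C[...,1]<-.02)&(abs(C[...,2])<.1)
    P=C[reg]
    def cost(q):
        c,s=np.cos(q[2]),np.sin(q[2]);dx=P[:,0]-q[0];dy=P[:,1]-q[1]
        X=c*dx+s*dy;Y=-s*dx+c*dy
        e=0
        for ox in(-.0015,.0015):
            for oy in(-.0015,.0015): e=e+np.minimum(abs(P[:,2]-model(X+ox,Y+oy)),.02)[X<.12].sum()/max((X<.12).sum(),1)
        return e/4*1e4
    best=None
    for dx in(-.006,0,.006):
        for dy in(-.006,0,.006):
            q=minimize(cost,np.array(x0)+[dx,dy,0],method="Nelder-Mead",options=dict(initial_simplex=np.array(x0)+[dx,dy,0]+np.array([[0,0,0],[.006,0,0],[0,.006,0],[0,0,.03]]),xatol=1e-5,fatol=1e-4))
            if best is None or q.fun<best.fun: best=q
    return best
if __name__=="__main__":
    for n in("scene","top"):
        b=fit(np.load(n+"0.npy",allow_pickle=True).item()); print(n,b.x.round(4),np.degrees(b.x[2]).round(2),b.fun)
E
python3 dockfit.py
```

```text
scene [ 0.6209 -0.1918 -0.1704] -9.76 30.67682387559233
top [ 0.6254 -0.1878 -0.1798] -10.3 41.524351134256946
```

```bash
sed -i 's/\[X<.12\].sum()\/max((X<.12).sum(),1)/.mean()/; s/    P=C\[reg\]/    P=C[reg]; X0=np.cos(x0[2])*(P[:,0]-x0[0])+np.sin(x0[2])*(P[:,1]-x0[1]); P=P[X0<.1]; P=P-[0,0,-.0008]/' dockfit.py; python3 dockfit.py
python3 - <<'E'
from h import *; import dockfit
for n in("scene","top"):
    p=np.load(n+"0.npy",allow_pickle=True).item()
    for q in [(.63,-.19,-.17),(.624,-.188,-.173)]:
        b=dockfit.fit(p,q);print(n,b.x.round(4),b.fun)
E
```

```text
scene [ 0.6227 -0.1917 -0.1775] -10.17 29.307887218014464
top [ 0.6248 -0.1877 -0.1829] -10.48 40.09364482853661
scene [ 0.6227 -0.1918 -0.1775] 29.387026262027646
scene [ 0.6228 -0.1918 -0.1761] 29.28738794147294
top [ 0.6242 -0.1873 -0.1824] 40.19183546664742
top [ 0.6251 -0.1875 -0.1815] 40.09151401382591
```

Run:
```python
from h import *
for n,q,bx in(("scene",(.6228,-.1918,-.1765),(205,185,100,100)),("top",(.6248,-.1875,-.182),(330,115,100,115))):
    p=np.load(n+"0.npy",allow_pickle=True).item()
    k=5 
    x0,y0,w,h=bx
    im=cv2.resize(p["pixels"][y0:y0+h,x0:x0+w,::-1],None,fx=k,fy=k,interpolation=cv2.INTER_CUBIC)
    c,s=np.cos(q[2]),np.sin(q[2])
    def ln(L,z,col,closed):
        L=np.array(L);P=np.stack([q[0]+c*L[:,0]-s*L[:,1],q[1]+s*L[:,0]+c*L[:,1],np.full(len(L),z)],-1)
        U=(pix(p,P)-[x0,y0]+.5)*k
        cv2.polylines(im,[U.astype(int)],closed,col,1)
    ln([(-.145,-.08),(.06,-.08),(.06,.08),(-.145,.08)],.01,(0,255,0),1)
    ln([(.06,-.08),(.15,-.08),(.15,.08),(.06,.08)],.07,(0,0,255),1)
    t=np.linspace(-np.pi/2,np.pi/2,15)
    ln([(-.07,-.08),(-.07,-.047),(-.045,-.028)]+[(.028*np.cos(a),.028*np.sin(a)) for a in t]+[(-.045,.028),(-.07,.047),(-.07,.08)],.03,(255,0,0),0)
    ln([(-.087,-.01),(-.047,-.01),(-.047,.01),(-.087,.01)],.01,(0,255,255),1)
    cv2.imwrite("pics/ov_%s.png"%n,im)
```

```text
(no output)
```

View pics/ov_scene.png

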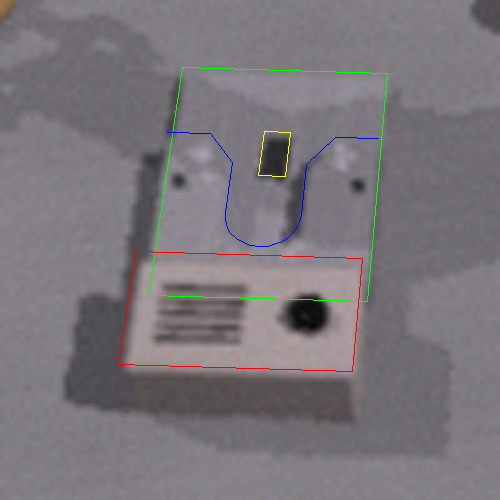

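View pics/ov_top.png

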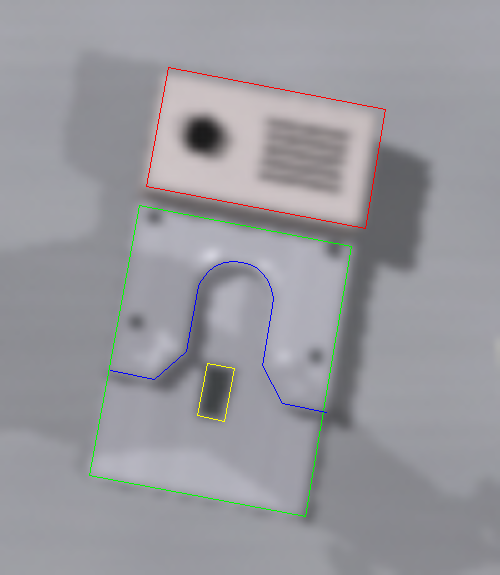

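The top-camera overlay of my dock model fits the picture. The scene camera is a few mm off, so I'll trust top and check by touch. First I'll turn and raise the tool.

Emit:
arm_command(deltas=[[0,0,-0.012,0,0,-7],[0,0,-0.012,0,0,-7],[0,0,-0.012,0,0,-7],[0,0,-0.012,0,0,-7],[0,0,-0.012,0,0,-7],[0,0,-0.012,0,0,-7],[0,0,-0.012,0,0,-7],[0,0,-0.012,0,0,-7]])

```text
clock: 0.97
ee_pos: [0.2675, -0.6172, 0.3025]
eef_rot: [-3.135, 0.006, -0.163]
contact_force: [-0.3, -0.6, -0.5]
opening: 0.0855
```

```bash
cat > d.py <<'E'
import sys
from h import *
from scipy.spatial.transform import Rotation as Ro
o=status.get_obs(); R=Ro.from_euler("xyz",o["eef_rot"])
print("t",round(float(o["clock"]),2),"pos",np.round(o["ee_pos"],4),"rpy deg",np.degrees(o["eef_rot"]).round(2),"F",np.round(o["contact_force"],2),"M",np.round(o["moment"],2),"open",round(float(o["opening"]),4))
for a in sys.argv[1:]:
    t=np.array([float(x) for x in a.split(",")]); d=R.inv().apply(t[:3]-o["ee_pos"])
    print("to",t,"tool delta",d.round(4),"rows",np.ceil(np.linalg.norm(d)/.04))
    if len(t)>3:
        Rt=Ro.from_euler("xyz",[np.pi,0,np.radians(t[3])]); print("  turn",np.degrees((R.inv()*Rt).as_rotvec()).round(2))
E
python3 d.py .5,-.25,.3,-10.4 .472,.116,.3
```

```text
t 0.97 pos [ 0.2675 -0.6172  0.3025] rpy deg [-179.63    0.35   -9.35] F [-0.32 -0.64 -0.53] M [-0.04 -0.05  0.03] open 0.0855
to [  0.5   -0.25   0.3  -10.4 ] tool delta [ 0.1697 -0.4001  0.004 ] rows 11.0
  turn [-0.37  0.35  1.05]
to [0.472 0.116 0.3  ] tool delta [ 0.0826 -0.7567  0.0068] rows 20.0
```

Emit:
arm_command(deltas=[[0.0155,-0.0365,0,0,0,0.1],[0.0155,-0.0365,0,0,0,0.1],[0.0155,-0.0365,0,0,0,0.1],[0.0155,-0.0365,0,0,0,0.1],[0.0155,-0.0365,0,0,0,0.1],[0.0155,-0.0365,0,0,0,0.1],[0.0155,-0.0365,0,0,0,0.1],[0.0155,-0.0365,0,0,0,0.1],[0.0155,-0.0365,0,0,0,0.1],[0.0155,-0.0365,0,0,0,0.1],[0.0155,-0.0365,0,0,0,0.1]])

```text
clock: 1.88
ee_pos: [0.5031, -0.246, 0.3037]
eef_rot: [3.138, 0.005, -0.193]
contact_force: [0.2, -0.7, -0.6]
opening: 0.086
```

```bash
python3 d.py  .472,.116,.25,-10.4
```

```text
t 1.88 pos [ 0.5031 -0.246   0.3037] rpy deg [179.81   0.29 -11.04] F [ 0.18 -0.65 -0.57] M [-0.02 -0.1  -0.03] open 0.086
to [  0.472   0.116   0.25  -10.4  ] tool delta [-0.0996 -0.3495  0.053 ] rows 10.0
  turn [ 0.19  0.29 -0.64]
```

Emit:
arm_command(deltas=[[-0.01,-0.035,0.005,0,0,0],[-0.01,-0.035,0.005,0,0,0],[-0.01,-0.035,0.005,0,0,0],[-0.01,-0.035,0.005,0,0,0],[-0.01,-0.035,0.005,0,0,0],[-0.01,-0.035,0.005,0,0,0],[-0.01,-0.035,0.005,0,0,0],[-0.01,-0.035,0.005,0,0,0],[-0.01,-0.035,0.005,0,0,0],[-0.01,-0.035,0.005,0,0,-0.6]])

```text
clock: 2.72
ee_pos: [0.4726, 0.1348, 0.2526]
eef_rot: [3.14, -0.003, -0.181]
contact_force: [0.7, -0.0, 1.0]
opening: 0.0853
```

```bash
python3 - <<'E'
from h import *
for n in("scene","top"):
    p=viewer.grab_frame(n); save(p,n+"1.png"); np.save(n+"1.npy",p,allow_pickle=True)
E
python3 d.py  .471,.116,.16,-10.4 .471,.116,.071,-10.4
```

```text
t 2.82 pos [0.4715 0.14   0.2524] rpy deg [-1.7992e+02 -7.0000e-02 -9.7900e+00] F [-0.11 -0.22 -0.68] M [-0.04  0.04  0.06] open 0.0853
to [  0.471   0.116   0.16  -10.4  ] tool delta [0.0035 0.0238 0.0924] rows 3.0
  turn [-0.08 -0.07  0.61]
to [  0.471   0.116   0.071 -10.4  ] tool delta [0.0034 0.024  0.1814] rows 5.0
  turn [-0.08 -0.07  0.61]
```

View pics/top1.png

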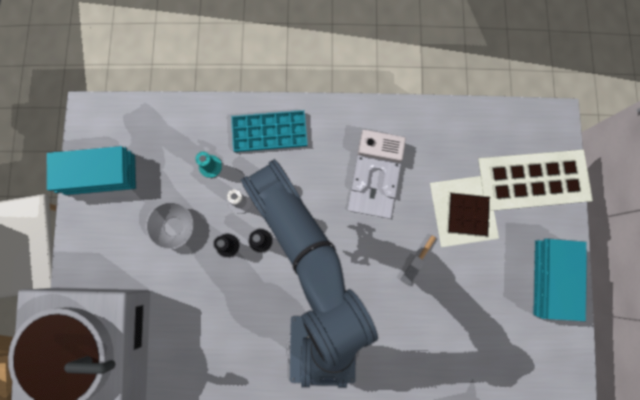

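View pics/scene1.png

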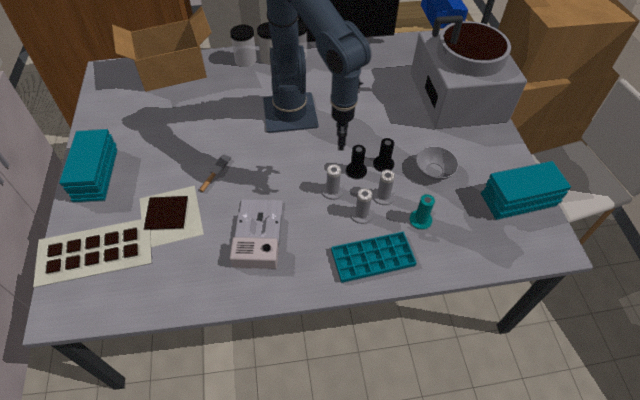

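The gripper is above barrel A (scene ~342,140). Next I centre, then go down.

Emit:
arm_command(deltas=[[0.003,0.024,0.0,0,0,0.6],[0,0,0,0,0,0],[0,0,0,0,0,0]])

```text
clock: 3.07
ee_pos: [0.4697, 0.1177, 0.2523]
eef_rot: [-3.14, -0.001, -0.175]
contact_force: [-1.0, -0.2, 0.7]
opening: 0.0856
```

```bash
python3 d.py  .471,.116,.071,-10.4
python3 - <<'E'
from h import *
p=np.load("scene1.npy",allow_pickle=True).item(); C=cloud(p)
print(pix(p,np.array([[.4715,.14,.2524]])), world(p,342.,150.,d=p["depth"][150,342]),p["depth"][145:155:3,338:348:3])
im=cv2.resize(p["pixels"][90:220,290:420,::-1],None,fx=5,fy=5,interpolation=cv2.INTER_CUBIC);cv2.imwrite("pics/g1.png",im[:600])
E
```

```text
t 3.07 pos [0.4697 0.1177 0.2523] rpy deg [-1.799e+02 -5.000e-02 -1.000e+01] F [-0.96 -0.15  0.71] M [-0. -0. -0.] open 0.0856
to [  0.471   0.116   0.071 -10.4  ] tool delta [0.0014 0.0017 0.1813] rows 5.0
  turn [-0.1  -0.05  0.4 ]
[[341.98401827 146.05194238]] [0.53494177 0.12541842 0.30300672] [[1.4793648 1.4751259 1.474264  1.9398168]
 [1.5202394 1.5150346 1.5245131 1.9248371]
 [1.9239129 1.9206014 1.9213339 1.9193261]
 [1.9114091 1.9029499 1.9206806 1.9129925]]
```

View pics/g1.png

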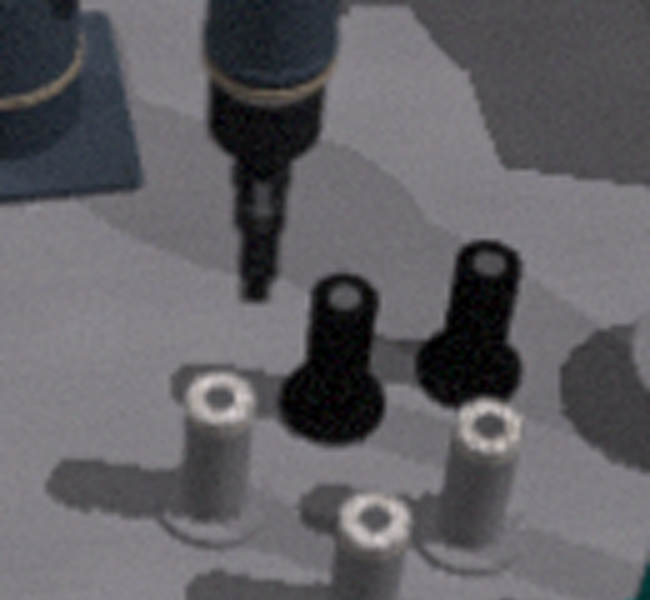

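Emit:
arm_command(deltas=[[0.001,0.001,0.035,0,0,0.4],[0,0,0.035,0,0,0],[0,0,0.03,0,0,0],[0,0,0.02,0,0,0],[0,0,0.02,0,0,0],[0,0,0.02,0,0,0],[0,0,0,0,0,0],[0,0,0,0,0,0]])

```text
clock: 3.73
ee_pos: [0.4751, 0.1141, 0.089]
eef_rot: [-3.138, -0.008, -0.189]
contact_force: [0.0, 0.2, 1.1]
opening: 0.0856
```

```bash
python3 d.py  .471,.116,.072,-10.4
```

```text
t 3.73 pos [0.4751 0.1141 0.089 ] rpy deg [-179.77   -0.47  -10.82] F [0.01 0.25 1.07] M [ 0.03 -0.    0.03] open 0.0856
to [  0.471   0.116   0.072 -10.4  ] tool delta [-0.0045 -0.001   0.0169] rows 1.0
  turn [-0.23 -0.47 -0.42]
```

Emit:
arm_command(deltas=[[-0.0045,-0.001,0.01,-0.2,-0.5,-0.4],[0,0,0.006,0,0,0],[0,0,0,0,0,0],[0,0,0,0,0,0]])

```text
clock: 4.07
ee_pos: [0.4726, 0.1163, 0.0745]
eef_rot: [-3.14, -0.003, -0.182]
contact_force: [-0.2, -0.2, 0.3]
opening: 0.0854
```

Emit:
arm_command(deltas=[[0,0,0,0,0,0],[0,0,0,0,0,0],[0,0,0,0,0,0],[0,0,0,0,0,0],[0,0,0,0,0,0],[0,0,0,0,0,0],[0,0,0,0,0,0],[0,0,0,0,0,0]], jaw=130, squeeze=40)

```text
clock: 4.73
ee_pos: [0.4731, 0.1164, 0.0763]
eef_rot: [-3.139, -0.005, -0.183]
contact_force: [0.2, 0.9, -2.0]
opening: 0.0512
```

```bash
python3 d.py  .471,.116,.072,-10.4
```

```text
t 4.73 pos [0.4731 0.1164 0.0763] rpy deg [-179.86   -0.28  -10.46] F [ 0.22  0.95 -1.96] M [0.03 0.01 0.  ] open 0.0512
to [  0.471   0.116   0.072 -10.4  ] tool delta [-0.002   0.0008  0.0043] rows 1.0
  turn [-0.14 -0.28 -0.06]
```

Emit:
arm_command(deltas=[[0,0,-0.008,0,0,0],[0,0,-0.008,0,0,0],[0,0,-0.008,0,0,0],[0,0,0,0,0,0],[0,0,0,0,0,0],[0,0,0,0,0,0],[0,0,0,0,0,0]], jaw=150)

```text
clock: 5.32
ee_pos: [0.4734, 0.1163, 0.1037]
eef_rot: [-3.139, -0.006, -0.183]
contact_force: [-0.2, -0.2, -2.3]
opening: 0.051
```

```bash
python3 d.py
python3 - <<'E'
from h import *
p=viewer.grab_frame("scene"); np.save("scene2.npy",p,allow_pickle=True)
im=cv2.resize(p["pixels"][90:240,290:440,::-1],None,fx=4,fy=4,interpolation=cv2.INTER_CUBIC);cv2.imwrite("pics/g2.png",im)
E
python3 d.py
```

```text
t 5.32 pos [0.4734 0.1163 0.1037] rpy deg [-179.83   -0.35  -10.49] F [-0.2  -0.22 -2.27] M [ 0.    0.04 -0.01] open 0.051
t 5.37 pos [0.4734 0.1163 0.1036] rpy deg [-179.83   -0.35  -10.48] F [ 0.51  0.37 -2.43] M [-0.01  0.01  0.07] open 0.0514
```

Emit:
arm_command(deltas=[[0,0,0,0,0,0]])

```text
clock: 5.45
ee_pos: [0.4732, 0.1162, 0.1035]
eef_rot: [-3.139, -0.006, -0.183]
contact_force: [0.1, 0.0, -3.2]
opening: 0.0513
```

Emit:
arm_command(deltas=[[0,0,0,0,0,0]])

```text
clock: 5.53
ee_pos: [0.4731, 0.1162, 0.1033]
eef_rot: [-3.139, -0.005, -0.183]
contact_force: [0.3, -0.3, -1.5]
opening: 0.0512
```

View pics/g2.png

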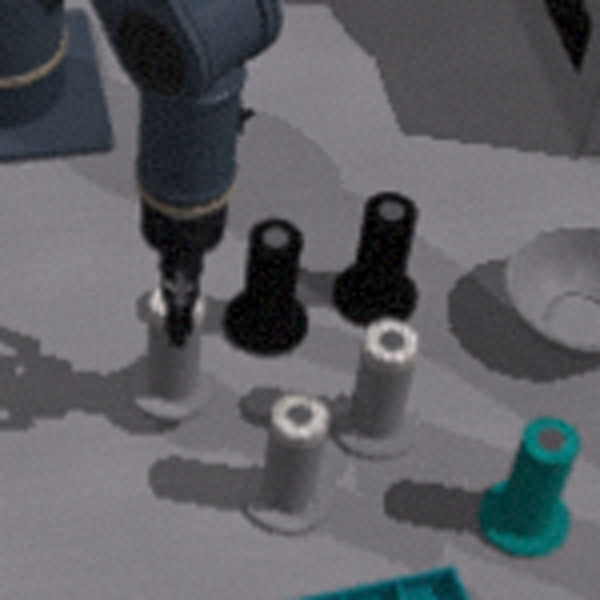

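Lifted: about −2.3 N, so this barrel looks empty. I'll set it back down.

Emit:
arm_command(deltas=[[0,0,0.01,0,0,0],[0,0,0.01,0,0,0],[0,0,0.004,0,0,0],[0,0,0,0,0,0],[0,0,0,0,0,0]])

```text
clock: 5.95
ee_pos: [0.4728, 0.1163, 0.0758]
eef_rot: [-3.139, -0.004, -0.182]
contact_force: [-4.6, 0.0, 17.0]
opening: 0.0512
```

```bash
python3 d.py .473,.1163,.0763
```

```text
t 5.95 pos [0.4728 0.1163 0.0758] rpy deg [-179.88   -0.23  -10.45] F [-4.61  0.05 17.02] M [-0.12  0.49 -0.04] open 0.0512
to [0.473  0.1163 0.0763] tool delta [ 0.0002 -0.     -0.0005] rows 1.0
```

Emit:
arm_command(deltas=[[0,0,-0.0005,0,0,0],[0,0,0,0,0,0],[0,0,0,0,0,0],[0,0,0,0,0,0]])

```text
clock: 6.28
ee_pos: [0.4729, 0.1167, 0.0762]
eef_rot: [-3.139, -0.004, -0.182]
contact_force: [0.7, 0.2, -1.6]
opening: 0.0513
```

Emit:
arm_command(deltas=[[0,0,0,0,0,0],[0,0,0,0,0,0],[0,0,0,0,0,0],[0,0,0,0,0,0],[0,0,0,0,0,0],[0,0,0,0,0,0],[0,0,0,0,0,0]], jaw=0)

```text
clock: 6.87
ee_pos: [0.4736, 0.1169, 0.0769]
eef_rot: [-3.139, -0.005, -0.182]
contact_force: [-0.7, -0.0, 0.3]
opening: 0.0855
```

```bash
python3 d.py .4728,.1163,.16
```

```text
t 6.87 pos [0.4736 0.1169 0.0769] rpy deg [-179.83   -0.3   -10.44] F [-0.66 -0.03  0.32] M [0.05 0.07 0.01] open 0.0855
to [0.4728 0.1163 0.16  ] tool delta [-0.0002  0.0005 -0.0832] rows 3.0
```

Emit:
arm_command(deltas=[[0,0,-0.025,0,0,0],[0,0,-0.04,0,0,0],[0,0,-0.04,0,0,0],[0,0,0,0,0,0],[0,0,0,0,0,0]])

```text
clock: 7.28
ee_pos: [0.4717, 0.1168, 0.1853]
eef_rot: [-3.139, -0.001, -0.181]
contact_force: [0.3, 0.5, -1.7]
opening: 0.0854
```

```bash
python3 d.py .598,.208,.19,-10.4
python3 - <<'E'
from h import *
p=viewer.grab_frame("scene"); np.save("scene3.npy",p,allow_pickle=True)
im=cv2.resize(p["pixels"][90:240,290:440,::-1],None,fx=4,fy=4,interpolation=cv2.INTER_CUBIC);cv2.imwrite("pics/g3.png",im)
E
```

```text
t 7.28 pos [0.4717 0.1168 0.1853] rpy deg [-1.7988e+02 -6.0000e-02 -1.0370e+01] F [ 0.29  0.52 -1.66] M [-0.04 -0.   -0.04] open 0.0854
to [  0.598   0.208   0.19  -10.4  ] tool delta [ 0.1079 -0.1124 -0.0043] rows 4.0
  turn [-0.12 -0.06  0.03]
```

View pics/g3.png

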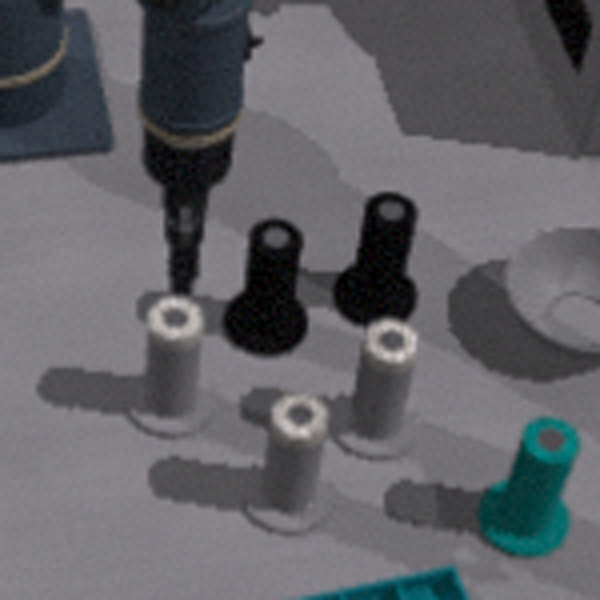

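Barrel A stands upright at its old place (scene 334,169). Now to C.

Emit:
arm_command(deltas=[[0.027,-0.028,-0.001,0,0,0],[0.027,-0.028,-0.001,0,0,0],[0.027,-0.028,-0.001,0,0,0],[0.024,-0.025,-0.001,0,0,0],[0,0,0,0,0,0],[0,0,0,0,0,0]])

```text
clock: 7.83
ee_pos: [0.5955, 0.2052, 0.1821]
eef_rot: [3.135, 0.006, -0.183]
contact_force: [-0.0, 0.2, 0.1]
opening: 0.0851
```

```bash
python3 d.py .6,.207,.073,-10.4
```

```text
t 7.83 pos [0.5955 0.2052 0.1821] rpy deg [179.62   0.33 -10.51] F [-0.01  0.19  0.13] M [-0.04  0.04  0.01] open 0.0851
to [  0.6     0.207   0.073 -10.4  ] tool delta [ 0.0047 -0.0033  0.109 ] rows 3.0
  turn [ 0.38  0.33 -0.11]
```

Emit:
arm_command(deltas=[[0.0045,-0.003,0.01,0.4,0.3,0],[0,0,0.025,0,0,0],[0,0,0.025,0,0,0],[0,0,0.02,0,0,0],[0,0,0.015,0,0,0],[0,0,0.007,0,0,0],[0,0,0,0,0,0],[0,0,0,0,0,0]])

```text
clock: 8.5
ee_pos: [0.5945, 0.2042, 0.0701]
eef_rot: [3.136, 0.008, -0.182]
contact_force: [0.6, 0.5, 0.2]
opening: 0.0853
```

```bash
python3 d.py .6,.207,.075,-10.4
```

```text
t 8.5 pos [0.5945 0.2042 0.0701] rpy deg [179.7    0.48 -10.43] F [0.59 0.49 0.19] M [0.02 0.01 0.  ] open 0.0853
to [  0.6     0.207   0.075 -10.4  ] tool delta [ 0.0049 -0.0038 -0.005 ] rows 1.0
  turn [ 0.3   0.48 -0.03]
```

Emit:
arm_command(deltas=[[0.005,-0.004,-0.005,0.3,0.5,0],[0,0,0,0,0,0],[0,0,0,0,0,0]])

```text
clock: 8.75
ee_pos: [0.6015, 0.2076, 0.0777]
eef_rot: [-3.14, -0.004, -0.182]
contact_force: [0.1, -0.2, 0.7]
opening: 0.086
```

```bash
python3 d.py .6,.207,.075,-10.4
```

```text
t 8.75 pos [0.6015 0.2076 0.0777] rpy deg [-179.9    -0.2   -10.45] F [ 0.1  -0.21  0.71] M [0.03 0.02 0.03] open 0.086
to [  0.6     0.207   0.075 -10.4  ] tool delta [-0.0013  0.0009  0.0027] rows 1.0
  turn [-0.1  -0.2  -0.05]
```

Emit:
arm_command(deltas=[[0,0,0,0,0,0],[0,0,0,0,0,0],[0,0,0,0,0,0],[0,0,0,0,0,0],[0,0,0,0,0,0],[0,0,0,0,0,0],[0,0,0,0,0,0],[0,0,0,0,0,0]], jaw=150, squeeze=40)

```text
clock: 9.42
ee_pos: [0.6021, 0.2086, 0.0806]
eef_rot: [-3.138, -0.006, -0.182]
contact_force: [0.3, 0.0, 1.2]
opening: 0.0514
```

```bash
python3 d.py .6,.207,.075,-10.4
```

```text
t 9.42 pos [0.6021 0.2086 0.0806] rpy deg [-179.78   -0.37  -10.43] F [0.35 0.01 1.23] M [ 0.02  0.15 -0.05] open 0.0514
to [  0.6     0.207   0.075 -10.4  ] tool delta [-0.0018  0.002   0.0055] rows 1.0
  turn [-0.22 -0.37 -0.03]
```

Emit:
arm_command(deltas=[[0,0,-0.008,0,0,0],[0,0,-0.008,0,0,0],[0,0,-0.008,0,0,0],[0,0,0,0,0,0],[0,0,0,0,0,0],[0,0,0,0,0,0],[0,0,0,0,0,0]])

```text
clock: 10.0
ee_pos: [0.6022, 0.208, 0.1072]
eef_rot: [-3.138, -0.007, -0.183]
contact_force: [0.1, 0.7, -2.8]
opening: 0.0516
```

Emit:
arm_command(deltas=[[0,0,0,0,0,0]])

```text
clock: 10.08
ee_pos: [0.6021, 0.2079, 0.107]
eef_rot: [-3.138, -0.007, -0.183]
contact_force: [-0.2, -0.2, -3.0]
opening: 0.0517
```

Emit:
arm_command(deltas=[[0,0,0,0,0,0]])

```text
clock: 10.17
ee_pos: [0.602, 0.2078, 0.1068]
eef_rot: [-3.138, -0.006, -0.183]
contact_force: [0.1, -0.8, -2.7]
opening: 0.0516
```

Emit:
arm_command(deltas=[[0,0,0,0,0,0]])

```text
clock: 10.25
ee_pos: [0.6018, 0.2078, 0.1065]
eef_rot: [-3.139, -0.006, -0.183]
contact_force: [-0.6, -0.6, -1.7]
opening: 0.0517
```

```bash
python3 d.py
python3 - <<'E'
from h import *
p=viewer.grab_frame("scene"); np.save("scene4.npy",p,allow_pickle=True)
im=cv2.resize(p["pixels"][90:240,290:440,::-1],None,fx=4,fy=4,interpolation=cv2.INTER_CUBIC);cv2.imwrite("pics/g4.png",im)
E
python3 d.py .6,.208,.08
```

```text
t 10.25 pos [0.6018 0.2078 0.1065] rpy deg [-179.83   -0.34  -10.46] F [-0.6  -0.64 -1.68] M [-0.04  0.06  0.03] open 0.0517
t 10.3 pos [0.6018 0.2077 0.1065] rpy deg [-179.84   -0.33  -10.46] F [ 0.11  0.22 -2.39] M [ 0.02  0.02 -0.  ] open 0.0516
to [0.6   0.208 0.08 ] tool delta [-0.002   0.0001  0.0265] rows 1.0
```

View pics/g4.png

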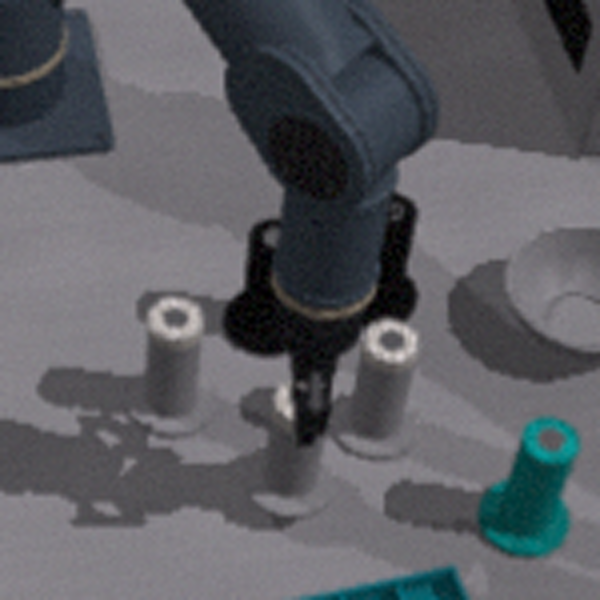

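C lifted, about −2.5 N, also empty. I'll set it back.

Emit:
arm_command(deltas=[[0,0,0.01,0,0,0],[0,0,0.01,0,0,0],[0,0,0.003,0,0,0],[0,0,0,0,0,0],[0,0,0,0,0,0]])

```text
clock: 10.72
ee_pos: [0.6017, 0.2079, 0.0804]
eef_rot: [-3.139, -0.005, -0.182]
contact_force: [-3.8, 0.4, 8.9]
opening: 0.0519
```

```bash
python3 d.py .602,.208,.0805
```

```text
t 10.72 pos [0.6017 0.2079 0.0804] rpy deg [-179.84   -0.29  -10.44] F [-3.77  0.35  8.94] M [-0.04  0.23  0.  ] open 0.0519
to [0.602  0.208  0.0805] tool delta [ 0.0003 -0.0001 -0.0001] rows 1.0
```

Emit:
arm_command(deltas=[[0,0,0,0,0,0],[0,0,0,0,0,0],[0,0,0,0,0,0],[0,0,0,0,0,0],[0,0,0,0,0,0],[0,0,0,0,0,0],[0,0,0,0,0,0]], jaw=0)

```text
clock: 11.3
ee_pos: [0.6027, 0.2085, 0.0816]
eef_rot: [-3.137, -0.007, -0.182]
contact_force: [0.0, 0.5, -0.6]
opening: 0.0855
```

Emit:
arm_command(deltas=[[0,0,-0.025,0,0,0],[0,0,-0.04,0,0,0],[0,0,-0.03,0,0,0],[0,0,0,0,0,0]])

```text
clock: 11.63
ee_pos: [0.6003, 0.2077, 0.1778]
eef_rot: [-3.14, -0.002, -0.182]
contact_force: [0.2, 0.2, -0.7]
opening: 0.0852
```

```bash
python3 d.py .529,.309,.19,-10.4
python3 - <<'E'
from h import *
p=viewer.grab_frame("scene"); np.save("scene5.npy",p,allow_pickle=True)
im=cv2.resize(p["pixels"][90:240,290:440,::-1],None,fx=4,fy=4,interpolation=cv2.INTER_CUBIC);cv2.imwrite("pics/g5.png",im)
E
```

```text
t 11.63 pos [0.6003 0.2077 0.1778] rpy deg [-1.7991e+02 -1.0000e-01 -1.0420e+01] F [ 0.17  0.21 -0.66] M [ 0.01 -0.09 -0.02] open 0.0852
to [  0.529   0.309   0.19  -10.4  ] tool delta [-0.0885 -0.0868 -0.0123] rows 4.0
  turn [-0.09 -0.1  -0.02]
```

View pics/g5.png

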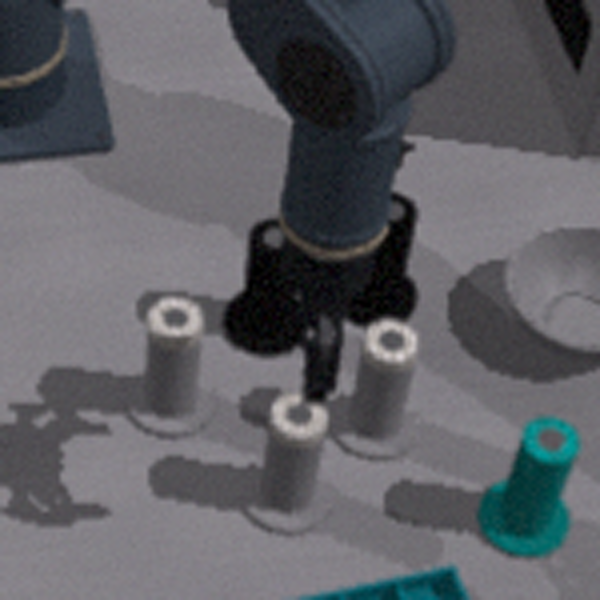

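Run:
```python
from h import *
for n,gs in(("scene",[(334,169.5),(364.7,194),(387,175)]),("top",[(291,214),(266,178),(236,198)])):
    p=np.load(n+"0.npy",allow_pickle=True).item()
    g=p["pixels"].astype(int)
    for c in gs:
        u0,v0=int(c[0]),int(c[1]); s=g[v0-14:v0+15,u0-14:u0+15]
        m=((s.min(-1)>150)).astype(np.uint8)
        k,l,st,ce=cv2.connectedComponentsWithStats(m); i=1+st[1:,4].argmax()
        cn=max(cv2.findContours((l==i).astype(np.uint8),cv2.RETR_EXTERNAL,cv2.CHAIN_APPROX_NONE)[0],key=len)
        e=cv2.fitEllipse(cn); ec=np.array(e[0])+[u0-14,v0-14]
        print(n,c,st[i],ec.round(2),np.round(e[1],1),world(p,ec[0],ec[1],z=.13).round(4))
```

```text
scene (334, 169.5) [ 9 10  6  3  9] [331.47 166.  ] [1.4 5. ] [0.4552 0.1096 0.13  ]
scene (364.7, 194) [ 9  9 13 10 66] [364.52 193.52] [ 9.2 12.1] [0.5996 0.2053 0.13  ]
scene (387, 175) [18 11  3  6 11] [392.06 174.36] [2.1 5.9] [0.5271 0.3256 0.13  ]
top (291, 214) [  0   4  29  25 343] [290.31 215.56] [18.5 30.9] [0.4589 0.1189 0.13  ]
top (266, 178) [  1   0  28  19 366] [266.36 171.57] [19.3 28.1] [0.6101 0.2039 0.13  ]
top (236, 198) [  3   4  17  16 175] [232.9  195.54] [14.4 16.2] [0.5256 0.3161 0.13  ]
```

Emit:
arm_command(deltas=[[-0.022,-0.022,-0.004,0,0,0],[-0.022,-0.022,-0.004,0,0,0],[-0.022,-0.022,-0.004,0,0,0],[-0.02,-0.02,0,0,0,0],[0,0,0,0,0,0],[0,0,0,0,0,0]])

```text
clock: 12.18
ee_pos: [0.5284, 0.3075, 0.1838]
eef_rot: [3.138, 0.001, -0.187]
contact_force: [0.1, -0.5, -0.4]
opening: 0.0854
```

```bash
python3 d.py .529,.310,.075,-10.4
```

```text
t 12.18 pos [0.5284 0.3075 0.1838] rpy deg [ 1.7981e+02  6.0000e-02 -1.0740e+01] F [ 0.12 -0.55 -0.39] M [-0.05 -0.04 -0.01] open 0.0854
to [  0.529   0.31    0.075 -10.4  ] tool delta [ 0.0003 -0.0029  0.1088] rows 3.0
  turn [ 0.19  0.06 -0.34]
```

Emit:
arm_command(deltas=[[0.001,-0.003,0.01,0.2,0,-0.3],[0,0,0.025,0,0,0],[0,0,0.025,0,0,0],[0,0,0.02,0,0,0],[0,0,0.013,0,0,0],[0,0,0.005,0,0,0],[0,0,0,0,0,0],[0,0,0,0,0,0]])

```text
clock: 12.85
ee_pos: [0.5325, 0.3037, 0.0739]
eef_rot: [3.138, 0.003, -0.187]
contact_force: [-0.1, 0.7, 0.4]
opening: 0.0853
```

```bash
python3 d.py .529,.310,.075,-10.4
```

```text
t 12.85 pos [0.5325 0.3037 0.0739] rpy deg [179.78   0.2  -10.71] F [-0.07  0.74  0.39] M [0.03 0.   0.03] open 0.0853
to [  0.529   0.31    0.075 -10.4  ] tool delta [-0.0046 -0.0055 -0.0011] rows 1.0
  turn [ 0.22  0.2  -0.3 ]
```

Emit:
arm_command(deltas=[[-0.004,-0.0045,-0.001,0.2,0.2,-0.3],[0,0,0,0,0,0],[0,0,0,0,0,0]])

```text
clock: 13.1
ee_pos: [0.5306, 0.309, 0.0763]
eef_rot: [-3.14, -0.002, -0.183]
contact_force: [0.5, -0.2, -0.5]
opening: 0.0855
```

Emit:
arm_command(deltas=[[0,0,0,0,0,0],[0,0,0,0,0,0],[0,0,0,0,0,0],[0,0,0,0,0,0],[0,0,0,0,0,0],[0,0,0,0,0,0],[0,0,0,0,0,0],[0,0,0,0,0,0]], jaw=150, squeeze=50)

```text
clock: 13.77
ee_pos: [0.5301, 0.3105, 0.0787]
eef_rot: [-3.138, -0.004, -0.181]
contact_force: [-0.7, 0.5, 0.4]
opening: 0.0506
```

Emit:
arm_command(deltas=[[0,0,-0.008,0,0,0],[0,0,-0.008,0,0,0],[0,0,-0.008,0,0,0],[0,0,0,0,0,0],[0,0,0,0,0,0],[0,0,0,0,0,0],[0,0,0,0,0,0]])

```text
clock: 14.35
ee_pos: [0.5303, 0.309, 0.1046]
eef_rot: [-3.14, -0.003, -0.182]
contact_force: [-0.2, -0.3, -5.0]
opening: 0.0506
```

Emit:
arm_command(deltas=[[0,0,0,0,0,0]])

```text
clock: 14.43
ee_pos: [0.5302, 0.3089, 0.1044]
eef_rot: [-3.14, -0.003, -0.182]
contact_force: [0.1, 0.6, -5.1]
opening: 0.0504
```

Emit:
arm_command(deltas=[[0,0,0,0,0,0]])

```text
clock: 14.52
ee_pos: [0.5301, 0.3088, 0.1042]
eef_rot: [-3.14, -0.003, -0.182]
contact_force: [-0.3, 0.1, -4.2]
opening: 0.0502
```

```bash
python3 d.py
python3 - <<'E'
from h import *
p=viewer.grab_frame("scene"); np.save("scene6.npy",p,allow_pickle=True)
im=cv2.resize(p["pixels"][90:240,290:440,::-1],None,fx=4,fy=4,interpolation=cv2.INTER_CUBIC);cv2.imwrite("pics/g6.png",im)
E
python3 d.py .6,.208,.08
```

```text
t 14.52 pos [0.5301 0.3088 0.1042] rpy deg [-1.7992e+02 -1.6000e-01 -1.0440e+01] F [-0.28  0.08 -4.2 ] M [-0.   -0.06  0.04] open 0.0502
t 14.57 pos [0.53   0.3088 0.1041] rpy deg [-1.7992e+02 -1.5000e-01 -1.0440e+01] F [-0.03 -0.49 -4.83] M [ 0.02 -0.03 -0.06] open 0.0503
to [0.6   0.208 0.08 ] tool delta [0.087  0.0865 0.0242] rows 4.0
```

View pics/g6.png

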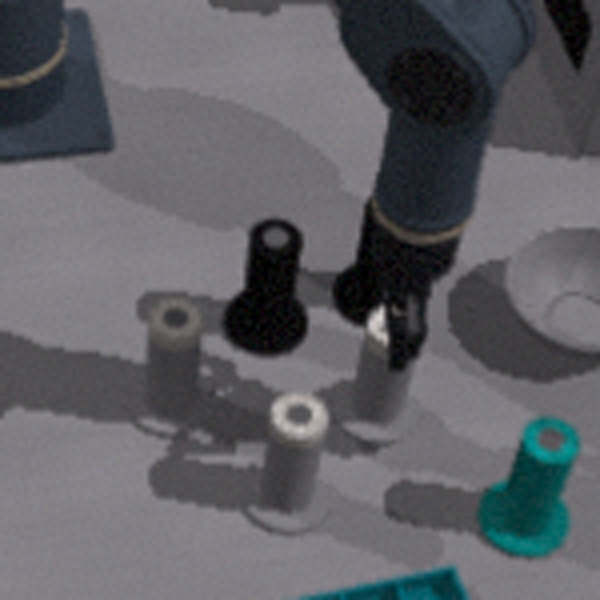

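B lifted, about −4.8 N, so it is the full one. I'll raise it and carry it to the apron.

Emit:
arm_command(deltas=[[0,0,-0.02,0,0,0],[0,0,-0.03,0,0,0],[0,0,-0.03,0,0,0],[0,0,-0.03,0,0,0],[0,0,-0.03,0,0,0],[0,0,-0.02,0,0,0],[0,0,0,0,0,0],[0,0,0,0,0,0]])

```text
clock: 15.23
ee_pos: [0.5273, 0.3076, 0.267]
eef_rot: [3.138, 0.004, -0.18]
contact_force: [-0.2, 0.6, -5.1]
opening: 0.0505
```

```bash
python3 d.py .503,-.165,.25,-10.3
```

```text
t 15.23 pos [0.5273 0.3076 0.267 ] rpy deg [179.78   0.24 -10.34] F [-0.2   0.57 -5.14] M [ 0.04  0.01 -0.06] open 0.0505
to [  0.503  -0.165   0.25  -10.3  ] tool delta [0.061  0.4692 0.0185] rows 12.0
  turn [ 0.22  0.24 -0.04]
```

Emit:
arm_command(deltas=[[0.002,0.02,0,0,0,0],[0.0045,0.035,0,0,0,0],[0.0045,0.035,0,0,0,0],[0.0045,0.035,0,0,0,0],[0.0045,0.035,0,0,0,0],[0.0045,0.035,0,0,0,0],[0.0045,0.035,0,0,0,0],[0.0045,0.035,0,0,0,0],[0.0045,0.035,0,0,0,0],[0.0045,0.035,0,0,0,0],[0.0045,0.035,0,0,0,0],[0.0045,0.03,0,0,0,0]])

```text
clock: 16.23
ee_pos: [0.4954, -0.1055, 0.2441]
eef_rot: [3.135, 0.033, -0.164]
contact_force: [0.0, -0.7, -4.5]
opening: 0.05
```

Emit:
arm_command(deltas=[[0,0,0,0,0,0],[0,0,0,0,0,0]])

```text
clock: 16.4
ee_pos: [0.4921, -0.1149, 0.2398]
eef_rot: [3.131, 0.039, -0.176]
contact_force: [0.0, 0.1, -4.4]
opening: 0.05
```

```bash
python3 d.py .505,-.166,.20,-10.3
```

```text
t 16.4 pos [ 0.4921 -0.1149  0.2398] rpy deg [179.38   2.26 -10.1 ] F [ 0.03  0.07 -4.45] M [-0.08 -0.08 -0.01] open 0.05
to [  0.505  -0.166   0.2   -10.3  ] tool delta [0.0232 0.0476 0.0395] rows 2.0
  turn [0.63 2.26 0.21]
```

Emit:
arm_command(deltas=[[0.01,0.02,0.01,0.6,2.3,0],[0.01,0.02,0.01,0,0,0],[0.003,0.008,0.01,0,0,0],[0,0,0,0,0,0],[0,0,0,0,0,0]])

```text
clock: 16.82
ee_pos: [0.5032, -0.1649, 0.2022]
eef_rot: [-3.139, 0.007, -0.174]
contact_force: [0.7, 1.0, -4.1]
opening: 0.0498
```

```bash
python3 d.py .507,-.166,.13,-10.3
```

```text
t 16.82 pos [ 0.5032 -0.1649  0.2022] rpy deg [-179.88    0.4    -9.95] F [ 0.66  1.01 -4.12] M [ 0.06 -0.08  0.04] open 0.0498
to [  0.507  -0.166   0.13  -10.3  ] tool delta [0.0044 0.0006 0.0722] rows 2.0
  turn [-0.12  0.4   0.35]
```

Emit:
arm_command(deltas=[[0.003,0.0,0.02,-0.1,0.4,0.35],[0.001,0,0.025,0,0,0],[0,0,0.02,0,0,0],[0,0,0,0,0,0],[0,0,0,0,0,0]])

```text
clock: 17.23
ee_pos: [0.5084, -0.1572, 0.1364]
eef_rot: [-3.138, -0.001, -0.172]
contact_force: [0.4, 0.1, -4.6]
opening: 0.0505
```

```bash
python3 d.py .507,-.166,.092,-10.3;  python3 - <<'E'
from h import *
for n,b in(("scene",(205,130,130,150)),("top",(300,110,150,150))):
    p=viewer.grab_frame(n); np.save(n+"7.npy",p,allow_pickle=True);save(p,n+"7.png")
    im=cv2.resize(p["pixels"][b[1]:b[1]+b[3],b[0]:b[0]+b[2],::-1],None,fx=4,fy=4,interpolation=cv2.INTER_CUBIC);cv2.imwrite("pics/%s_7z.png"%n,im)
E
```

```text
t 17.23 pos [ 0.5084 -0.1572  0.1364] rpy deg [-1.7979e+02 -3.0000e-02 -9.8700e+00] F [ 0.42  0.11 -4.56] M [-0.02 -0.08 -0.  ] open 0.0505
to [  0.507  -0.166   0.092 -10.3  ] tool delta [0.0001 0.009  0.0444] rows 2.0
  turn [-0.22 -0.03  0.43]
```

View pics/scene_7z.png

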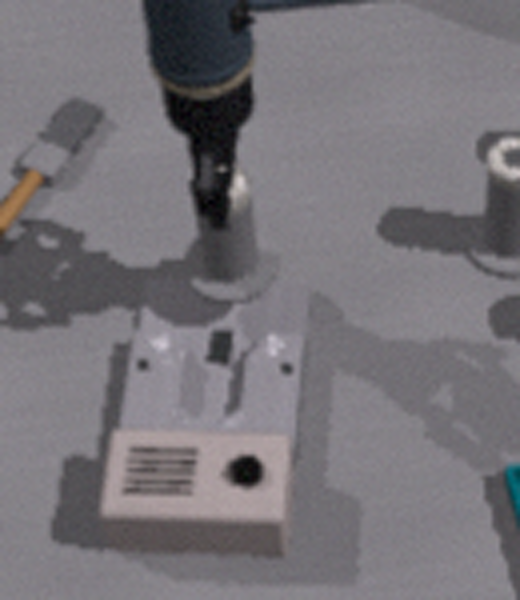

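View pics/top_7z.png

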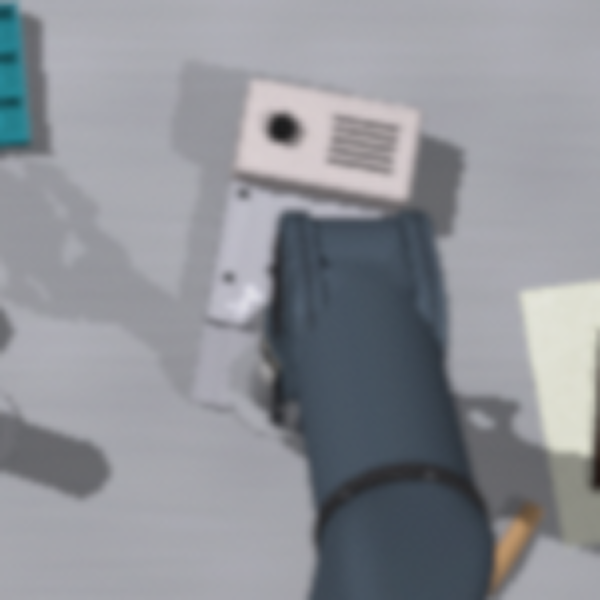

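```bash
cat > rel.py <<'E'
from h import *
from scipy.optimize import least_squares
def tube(p,c,zlo,zhi,r=.033):
    C=cloud(p); c=np.array(c,float)
    for _ in range(4):
        D=np.hypot(C[...,0]-c[0],C[...,1]-c[1]); m=(D<r)&(C[...,2]>zlo)&(C[...,2]<zhi)
        P=C[m]; 
        s=least_squares(lambda q:np.hypot(P[:,0]-q[0],P[:,1]-q[1])-.026,c,loss="soft_l1",f_scale=.002); c=s.x
    return c,m.sum(),np.abs(s.fun).mean()
def indock(c,q):
    a,b=np.cos(q[2]),np.sin(q[2]);d=np.array(c)-q[:2];return np.array([a*d[0]+b*d[1],-b*d[0]+a*d[1]])
E
python3 - <<'E'
from rel import *
p=np.load("scene7.npy",allow_pickle=True).item()
for z in((.07,.115),(.075,.1),(.08,.13)):
    c,n,e=tube(p,(.508,-.158),*z); print(c.round(4),n,e.round(4),"in dock (scene)",indock(c,(.6228,-.1918,-.1765)).round(4))
print("TCP in true-guess dock",indock((.5084,-.1572),(.630,-.188,-.179)))
E
```

```text
[ 0.5061 -0.1611] 102 0.0017 in dock (scene) [-0.1203  0.0097]
[ 0.5057 -0.1611] 52 0.0015 in dock (scene) [-0.1207  0.0097]
[ 0.5067 -0.161 ] 108 0.0014 in dock (scene) [-0.1197  0.0099]
TCP in true-guess dock [-0.12514091  0.00865753]
```

Emit:
arm_command(deltas=[[-0.003,0.0095,0.015,-0.2,0,0.4],[0,0,0.015,0,0,0],[0,0,0.006,0,0,0],[0,0,0,0,0,0],[0,0,0,0,0,0]])

```text
clock: 17.75
ee_pos: [0.5089, -0.1661, 0.107]
eef_rot: [3.141, -0.013, -0.178]
contact_force: [-0.8, -0.3, -4.2]
opening: 0.0503
```

```bash
python3 d.py .505,-.166,.092,-10.3;  python3 - <<'E'
from rel import *
p=viewer.grab_frame("scene"); np.save("scene8.npy",p,allow_pickle=True)
c,n,e=tube(p,(.505,-.166),.06,.1); print(c.round(4),n,e.round(4),"in dock (scene)",indock(c,(.6228,-.1918,-.1765)).round(4))
E
```

```text
t 17.75 pos [ 0.5089 -0.1661  0.107 ] rpy deg [179.94  -0.72 -10.22] F [-0.81 -0.35 -4.23] M [ 0.06  0.01 -0.02] open 0.0503
to [  0.505  -0.166   0.092 -10.3  ] tool delta [-0.004   0.0006  0.0149] rows 1.0
  turn [ 0.06 -0.72  0.08]
[ 0.5077 -0.1703] 88 0.0013 in dock (scene) [-0.117   0.0009]
```

Emit:
arm_command(deltas=[[-0.004,0.001,0.008,0,-0.7,0],[0,0,0.005,0,0,0],[0,0,0,0,0,0],[0,0,0,0,0,0]])

```text
clock: 18.13
ee_pos: [0.5061, -0.1665, 0.0952]
eef_rot: [3.14, -0.003, -0.178]
contact_force: [0.7, 0.4, -4.8]
opening: 0.0502
```

```bash
python3 d.py .505,-.167,.088,-10.3
```

```text
t 18.13 pos [ 0.5061 -0.1665  0.0952] rpy deg [179.92  -0.18 -10.22] F [ 0.73  0.42 -4.75] M [ 0.05  0.02 -0.04] open 0.0502
to [  0.505  -0.167   0.088 -10.3  ] tool delta [-0.001   0.0007  0.0072] rows 1.0
  turn [ 0.08 -0.18  0.08]
```

Emit:
arm_command(deltas=[[-0.002,0.0005,0.004,0,-0.2,0],[0,0,0,0,0,0]])

```text
clock: 18.3
ee_pos: [0.504, -0.1667, 0.0909]
eef_rot: [3.14, 0.001, -0.178]
contact_force: [0.5, 0.2, -4.3]
opening: 0.0505
```

Emit:
arm_command(deltas=[[0,0,0.001,0,0,0],[0,0,0,0,0,0]])

```text
clock: 18.47
ee_pos: [0.5039, -0.1667, 0.0897]
eef_rot: [3.14, 0.001, -0.178]
contact_force: [0.1, -0.4, -4.7]
opening: 0.0501
```

Emit:
arm_command(deltas=[[0,0,0.001,0,0,0],[0,0,0,0,0,0]])

```text
clock: 18.63
ee_pos: [0.5041, -0.1668, 0.0891]
eef_rot: [3.14, 0.0, -0.178]
contact_force: [-0.3, 0.2, -3.0]
opening: 0.0507
```

Emit:
arm_command(deltas=[[0,0,0.001,0,0,0],[0,0,0,0,0,0]])

```text
clock: 18.8
ee_pos: [0.504, -0.1671, 0.0891]
eef_rot: [3.139, -0.0, -0.179]
contact_force: [-0.2, -0.4, -4.4]
opening: 0.0503
```

Emit:
arm_command(deltas=[[0,0,0.002,0,0,0],[0,0,0,0,0,0]])

```text
clock: 18.97
ee_pos: [0.5035, -0.1675, 0.0889]
eef_rot: [3.138, -0.0, -0.179]
contact_force: [0.3, -0.1, -5.2]
opening: 0.05
```

Emit:
arm_command(deltas=[[0,0,0.001,0,0,0]])

```text
clock: 19.05
ee_pos: [0.5036, -0.1677, 0.0884]
eef_rot: [3.137, -0.001, -0.179]
contact_force: [-5.8, -0.9, 16.4]
opening: 0.0507
```

Emit:
arm_command(deltas=[[0,0,0,0,0,0],[0,0,0,0,0,0],[0,0,0,0,0,0]], jaw=90)

```text
clock: 19.3
ee_pos: [0.5035, -0.1677, 0.0884]
eef_rot: [3.137, -0.001, -0.179]
contact_force: [-1.3, 1.1, -0.2]
opening: 0.0551
```

```bash
python3 d.py .505,-.167,.088,-10.3
python3 - <<'E'
from rel import *
for n,b in(("scene",(205,130,130,150)),):
    p=viewer.grab_frame(n); np.save(n+"9.npy",p,allow_pickle=True)
    im=cv2.resize(p["pixels"][b[1]:b[1]+b[3],b[0]:b[0]+b[2],::-1],None,fx=4,fy=4,interpolation=cv2.INTER_CUBIC);cv2.imwrite("pics/%s_9z.png"%n,im)
for z in((.03,.085),(.05,.09)):
    c,n,e=tube(p,(.505,-.166),*z); print(c.round(4),n,e.round(4),"in dock (scene)",indock(c,(.6228,-.1918,-.1765)).round(4))
E
```

```text
t 19.3 pos [ 0.5035 -0.1677  0.0884] rpy deg [ 1.7975e+02 -7.0000e-02 -1.0280e+01] F [-1.33  1.08 -0.17] M [0.12 0.51 0.03] open 0.0551
to [  0.505  -0.167   0.088 -10.3  ] tool delta [ 0.0014 -0.001   0.0004] rows 1.0
  turn [ 0.25 -0.07  0.02]
[ 0.5022 -0.171 ] 106 0.0015 in dock (scene) [-0.1224 -0.0007]
[ 0.5025 -0.1711] 88 0.0015 in dock (scene) [-0.1221 -0.0007]
```

View pics/scene_9z.png

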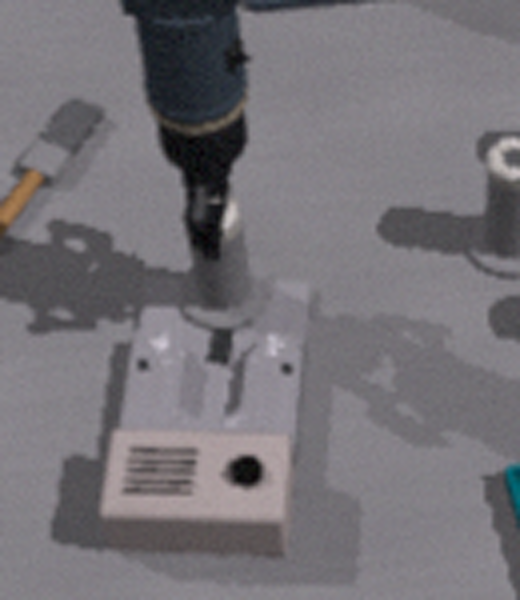

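The barrel stands on the apron just before the catch, within 1 mm of centre. I'll regrip it lightly and slide it in.

Emit:
arm_command(deltas=[[0,0,0,0,0,0],[0,0,0,0,0,0],[0,0,0,0,0,0],[0,0,0,0,0,0]], jaw=150, squeeze=30)

```text
clock: 19.68
ee_pos: [0.5029, -0.1674, 0.0884]
eef_rot: [3.137, 0.0, -0.179]
contact_force: [-2.7, -0.1, 2.2]
opening: 0.0505
```

Emit:
arm_command(deltas=[[0.006,0,0,0,0,0],[0.006,0,0,0,0,0],[0.006,0,0,0,0,0]])

```text
clock: 19.93
ee_pos: [0.5057, -0.1687, 0.0894]
eef_rot: [3.133, 0.028, -0.181]
contact_force: [-19.7, 5.3, 27.8]
opening: 0.0505
```

```bash
python3 d.py .630,-.188,.088,-10.3
```

```text
t 19.93 pos [ 0.5057 -0.1687  0.0894] rpy deg [179.52   1.58 -10.37] F [-19.73   5.3   27.85] M [ 1.34  5.4  -0.09] open 0.0505
to [  0.63   -0.188   0.088 -10.3  ] tool delta [ 0.1257 -0.0034 -0.0021] rows 4.0
  turn [ 0.48  1.58 -0.06]
```

Emit:
arm_command(deltas=[[-0.001,0,-0.002,0.4,1.6,0],[0,0,0,0,0,0]])

```text
clock: 20.1
ee_pos: [0.5034, -0.168, 0.0912]
eef_rot: [3.14, 0.002, -0.18]
contact_force: [-1.6, -0.7, -4.3]
opening: 0.0503
```

```bash
python3 d.py .630,-.188,.088,-10.3;python3 - <<'E'
from rel import *
for n,b in(("scene",(205,130,130,150)),):
    p=viewer.grab_frame(n); np.save(n+"10.npy",p,allow_pickle=True)
    im=cv2.resize(p["pixels"][b[1]:b[1]+b[3],b[0]:b[0]+b[2],::-1],None,fx=4,fy=4,interpolation=cv2.INTER_CUBIC);cv2.imwrite("pics/%s_10z.png"%n,im)
for z in((.03,.05),(.05,.09)):
    c,n,e=tube(p,(.505,-.166),*z); print(c.round(4),n,e.round(4),"in dock (scene)",indock(c,(.6228,-.1918,-.1765)).round(4))
E
```

```text
t 20.1 pos [ 0.5034 -0.168   0.0912] rpy deg [ 1.7992e+02  1.4000e-01 -1.0340e+01] F [-1.58 -0.71 -4.27] M [-0.07  0.05  0.01] open 0.0503
to [  0.63   -0.188   0.088 -10.3  ] tool delta [ 0.1281 -0.003   0.0028] rows 4.0
  turn [ 0.08  0.14 -0.04]
[ 0.5023 -0.1716] 40 0.0015 in dock (scene) [-0.1221 -0.0012]
[ 0.5034 -0.172 ] 85 0.0014 in dock (scene) [-0.121  -0.0014]
```

View pics/scene_10z.png

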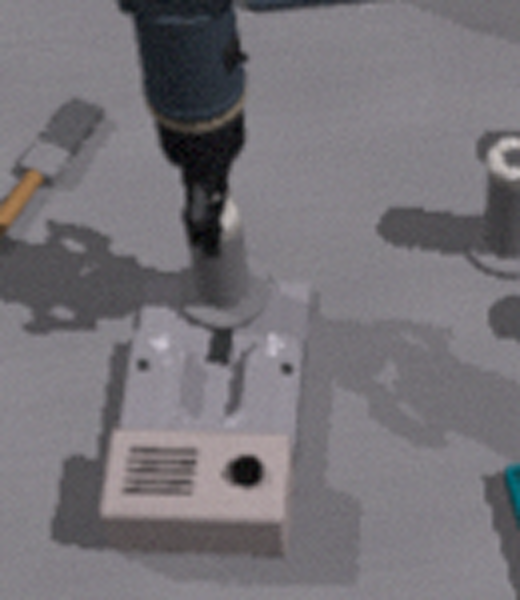

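Emit:
arm_command(deltas=[[0.005,0,0.0005,0,0,0],[0.005,0,0,0,0,0],[0,0,0,0,0,0]])

```text
clock: 20.4
ee_pos: [0.5154, -0.17, 0.0898]
eef_rot: [3.14, 0.004, -0.18]
contact_force: [-1.7, -0.3, -0.3]
opening: 0.0504
```

```bash
python3 d.py .630,-.188,.090,-10.3
```

```text
t 20.4 pos [ 0.5154 -0.17    0.0898] rpy deg [179.94   0.23 -10.33] F [-1.66 -0.32 -0.34] M [0.   0.39 0.04] open 0.0504
to [  0.63   -0.188   0.09  -10.3  ] tool delta [ 0.116  -0.0028 -0.0007] rows 3.0
  turn [ 0.06  0.23 -0.03]
```

Emit:
arm_command(deltas=[[0.005,-0.0005,-0.001,0,0.2,0],[0.005,0,-0.0004,0,0,0],[0,0,0,0,0,0]])

```text
clock: 20.65
ee_pos: [0.5268, -0.1714, 0.0906]
eef_rot: [3.141, 0.001, -0.18]
contact_force: [-1.1, -0.8, -2.5]
opening: 0.0506
```

```bash
python3 d.py .630,-.188,.090,-10.3
```

```text
t 20.65 pos [ 0.5268 -0.1714  0.0906] rpy deg [ 1.7994e+02  8.0000e-02 -1.0330e+01] F [-1.11 -0.75 -2.54] M [-0.01  0.24 -0.01] open 0.0506
to [  0.63   -0.188   0.09  -10.3  ] tool delta [ 0.1045 -0.0021  0.0004] rows 3.0
  turn [ 0.06  0.08 -0.03]
```

Emit:
arm_command(deltas=[[0.005,-0.0003,0.0,0,0,0],[0.005,0,-0.0003,0,0,0],[0.005,0,-0.0003,0,0,0],[0,0,0,0,0,0]])

```text
clock: 20.98
ee_pos: [0.5443, -0.1739, 0.091]
eef_rot: [3.141, 0.0, -0.18]
contact_force: [-0.0, -0.0, -2.9]
opening: 0.0503
```

```bash
python3 d.py .630,-.188,.090,-10.3
```

```text
t 20.98 pos [ 0.5443 -0.1739  0.091 ] rpy deg [ 1.7997e+02  1.0000e-02 -1.0310e+01] F [-0.02 -0.04 -2.86] M [-0.07 -0.03 -0.05] open 0.0503
to [  0.63   -0.188   0.09  -10.3  ] tool delta [ 0.0869 -0.0014  0.001 ] rows 3.0
  turn [ 0.03  0.01 -0.01]
```

Emit:
arm_command(deltas=[[0.005,0,0.0007,0,0,0],[0.005,0,0,0,0,0],[0.005,0,0,0,0,0],[0,0,0,0,0,0]])

```text
clock: 21.32
ee_pos: [0.5613, -0.1769, 0.0903]
eef_rot: [3.141, -0.001, -0.18]
contact_force: [0.2, 1.2, -2.8]
opening: 0.0503
```

```bash
python3 d.py .630,-.188,.090,-10.3
python3 - <<'E'
from rel import *
for n,b in(("scene",(205,130,130,150)),):
    p=viewer.grab_frame(n); np.save(n+"11.npy",p,allow_pickle=True)
    im=cv2.resize(p["pixels"][b[1]:b[1]+b[3],b[0]:b[0]+b[2],::-1],None,fx=4,fy=4,interpolation=cv2.INTER_CUBIC);cv2.imwrite("pics/%s_11z.png"%n,im)
for z in((.04,.06),(.05,.09)):
    c,n,e=tube(p,(.56,-.178),*z); print(c.round(4),n,e.round(4),"in dock (scene)",indock(c,(.6228,-.1918,-.1765)).round(4))
E
```

```text
t 21.32 pos [ 0.5613 -0.1769  0.0903] rpy deg [ 1.7998e+02 -4.0000e-02 -1.0300e+01] F [ 0.2   1.2  -2.82] M [-0.03 -0.19 -0.02] open 0.0503
to [  0.63   -0.188   0.09  -10.3  ] tool delta [ 0.0696 -0.0014  0.0004] rows 2.0
  turn [ 0.02 -0.04 -0.  ]
[ 0.5611 -0.1814] 39 0.001 in dock (scene) [-0.0625 -0.0005]
[ 0.5617 -0.1811] 82 0.0013 in dock (scene) [-0.062  -0.0002]
```

View pics/scene_11z.png

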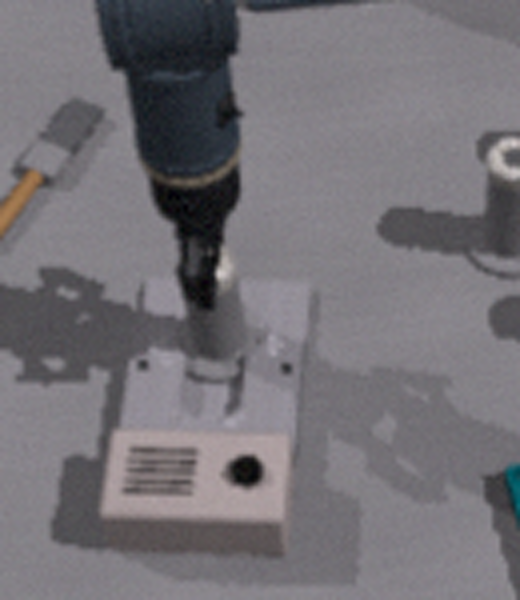

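The flange is under the plate and the barrel is centred in the mouth. Continuing.

Emit:
arm_command(deltas=[[0.005,0,0.0005,0,0,0],[0.005,0,0,0,0,0],[0.005,0,0,0,0,0],[0,0,0,0,0,0]])

```text
clock: 21.7
ee_pos: [0.5766, -0.1798, 0.0897]
eef_rot: [3.141, 0.0, -0.18]
contact_force: [0.6, 0.4, -1.8]
opening: 0.0505
```

```bash
python3 d.py .630,-.188,.090,-10.3
```

```text
t 21.7 pos [ 0.5766 -0.1798  0.0897] rpy deg [179.97   0.   -10.31] F [ 0.57  0.41 -1.82] M [-0.1  -0.28  0.02] open 0.0505
to [  0.63   -0.188   0.09  -10.3  ] tool delta [ 0.054  -0.0015 -0.0003] rows 2.0
  turn [ 0.03  0.   -0.01]
```

Emit:
arm_command(deltas=[[0.005,0,0,0,0,0],[0.005,0,0,0,0,0],[0.005,0,0,0,0,0],[0,0,0,0,0,0]])

```text
clock: 22.03
ee_pos: [0.5928, -0.1828, 0.0895]
eef_rot: [3.141, 0.001, -0.18]
contact_force: [0.4, 0.3, -2.8]
opening: 0.0503
```

```bash
python3 d.py .630,-.188,.090,-10.3
```

```text
t 22.03 pos [ 0.5928 -0.1828  0.0895] rpy deg [ 1.7997e+02  3.0000e-02 -1.0310e+01] F [ 0.42  0.34 -2.8 ] M [-0.08 -0.26  0.03] open 0.0503
to [  0.63   -0.188   0.09  -10.3  ] tool delta [ 0.0375 -0.0015 -0.0005] rows 1.0
  turn [ 0.03  0.03 -0.01]
```

Emit:
arm_command(deltas=[[0.005,0,0,0,0,0],[0.005,0,0,0,0,0],[0.005,0,0,0,0,0],[0,0,0,0,0,0]])

```text
clock: 22.37
ee_pos: [0.609, -0.1857, 0.0893]
eef_rot: [3.141, 0.001, -0.18]
contact_force: [0.4, -0.6, -3.6]
opening: 0.0506
```

```bash
python3 d.py .630,-.188,.090,-10.3
```

```text
t 22.37 pos [ 0.609  -0.1857  0.0893] rpy deg [ 1.7997e+02  6.0000e-02 -1.0310e+01] F [ 0.37 -0.63 -3.61] M [-0.08 -0.14  0.01] open 0.0506
to [  0.63   -0.188   0.09  -10.3  ] tool delta [ 0.0211 -0.0015 -0.0007] rows 1.0
  turn [ 0.03  0.06 -0.01]
```

Emit:
arm_command(deltas=[[0.004,0,0,0,0,0],[0.004,0,0,0,0,0],[0,0,0,0,0,0]])

```text
clock: 22.62
ee_pos: [0.6177, -0.1873, 0.0891]
eef_rot: [3.141, 0.001, -0.18]
contact_force: [-0.1, -0.9, -3.3]
opening: 0.0503
```

```bash
python3 d.py .630,-.188,.090,-10.3;  python3 - <<'E'
from rel import *
for n,b in(("scene",(205,130,130,150)),("top",(300,110,150,150))):
    p=viewer.grab_frame(n); np.save(n+"12.npy",p,allow_pickle=True)
    im=cv2.resize(p["pixels"][b[1]:b[1]+b[3],b[0]:b[0]+b[2],::-1],None,fx=4,fy=4,interpolation=cv2.INTER_CUBIC);cv2.imwrite("pics/%s_12z.png"%n,im)
    if n=="scene":
      for z in((.04,.06),(.05,.09)):
        c,k,e=tube(p,(.615,-.19),*z); print(c.round(4),k,e.round(4),"in dock (scene)",indock(c,(.6228,-.1918,-.1765)).round(4))
E
```

```text
t 22.62 pos [ 0.6177 -0.1873  0.0891] rpy deg [ 1.7997e+02  8.0000e-02 -1.0310e+01] F [-0.14 -0.87 -3.28] M [ 0.   -0.02  0.01] open 0.0503
to [  0.63   -0.188   0.09  -10.3  ] tool delta [ 0.0122 -0.0015 -0.0009] rows 1.0
  turn [ 0.03  0.08 -0.01]
[ 0.6171 -0.1909] 40 0.0014 in dock (scene) [-0.0058 -0.0001]
[ 0.6177 -0.1916] 84 0.0013 in dock (scene) [-0.0051 -0.0007]
```

View pics/scene_12z.png

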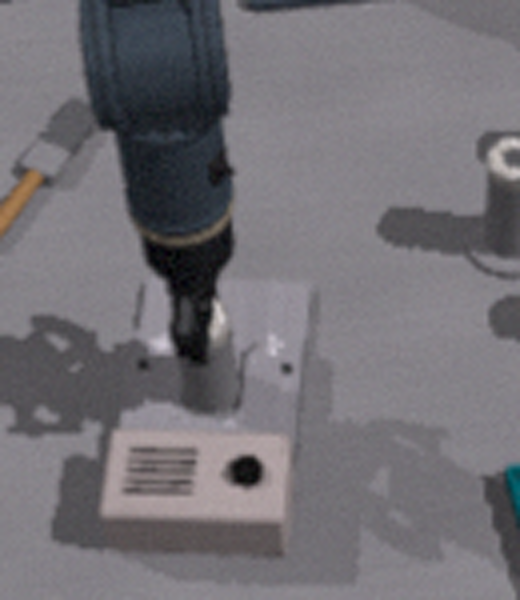

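Emit:
arm_command(deltas=[[0.002,0,0.0002,0,0,0],[0.002,0,0,0,0,0],[0,0,0,0,0,0]])

```text
clock: 22.97
ee_pos: [0.6211, -0.188, 0.089]
eef_rot: [3.141, 0.002, -0.18]
contact_force: [0.2, -0.3, -3.8]
opening: 0.0499
```

Emit:
arm_command(deltas=[[0.0015,0,0,0,0,0],[0,0,0,0,0,0]])

```text
clock: 23.13
ee_pos: [0.6224, -0.1883, 0.089]
eef_rot: [3.141, 0.002, -0.18]
contact_force: [0.5, 0.7, -3.9]
opening: 0.0502
```

Emit:
arm_command(deltas=[[0.0015,0,0,0,0,0],[0,0,0,0,0,0]])

```text
clock: 23.3
ee_pos: [0.6239, -0.1885, 0.089]
eef_rot: [3.141, 0.003, -0.18]
contact_force: [-0.0, 0.1, -3.3]
opening: 0.0503
```

Emit:
arm_command(deltas=[[0.0015,0,0,0,0,0],[0,0,0,0,0,0]])

```text
clock: 23.47
ee_pos: [0.6254, -0.1888, 0.0889]
eef_rot: [3.141, 0.003, -0.18]
contact_force: [0.1, 0.3, -3.0]
opening: 0.0506
```

Emit:
arm_command(deltas=[[0.0015,0,0,0,0,0],[0,0,0,0,0,0]])

```text
clock: 23.63
ee_pos: [0.6272, -0.1892, 0.0889]
eef_rot: [3.141, 0.002, -0.18]
contact_force: [0.8, 0.5, -4.4]
opening: 0.0507
```

```bash
python3 d.py .630,-.188,.090,-10.3;  python3 - <<'E'
from rel import *
p=viewer.grab_frame("scene")
for z in((.04,.06),(.05,.09)):
        c,k,e=tube(p,(.615,-.19),*z); print(c.round(4),k,e.round(4),"in dock (scene)",indock(c,(.6228,-.1918,-.1765)).round(4))
E
```

```text
t 23.63 pos [ 0.6272 -0.1892  0.0889] rpy deg [ 1.7996e+02  1.4000e-01 -1.0310e+01] F [ 0.81  0.5  -4.42] M [ 0.02 -0.01  0.02] open 0.0507
to [  0.63   -0.188   0.09  -10.3  ] tool delta [ 0.0026 -0.0017 -0.0012] rows 1.0
  turn [ 0.04  0.14 -0.01]
[ 0.6268 -0.1932] 42 0.0014 in dock (scene) [ 0.0042 -0.0007]
[ 0.6273 -0.1933] 86 0.0012 in dock (scene) [ 0.0046 -0.0007]
```

Emit:
arm_command(deltas=[[0.0015,0,0,0,0,0],[0,0,0,0,0,0]])

```text
clock: 23.85
ee_pos: [0.6284, -0.1894, 0.0887]
eef_rot: [3.141, 0.003, -0.18]
contact_force: [0.0, -0.4, -3.6]
opening: 0.0506
```

Emit:
arm_command(deltas=[[0.0015,0,0,0,0,0],[0,0,0,0,0,0]])

```text
clock: 24.02
ee_pos: [0.6292, -0.1895, 0.0887]
eef_rot: [3.141, 0.005, -0.18]
contact_force: [-1.8, -0.3, -4.0]
opening: 0.0502
```

Emit:
arm_command(deltas=[[0.001,0,0,0,0,0],[0,0,0,0,0,0]])

```text
clock: 24.18
ee_pos: [0.6293, -0.1896, 0.0888]
eef_rot: [3.141, 0.006, -0.18]
contact_force: [-2.8, 0.7, -3.3]
opening: 0.0501
```

Emit:
arm_command(deltas=[[0.0015,0,0,0,0,0],[0,0,0,0,0,0]])

```text
clock: 24.35
ee_pos: [0.6295, -0.1896, 0.0889]
eef_rot: [3.14, 0.009, -0.18]
contact_force: [-2.2, 0.3, -3.8]
opening: 0.0502
```

```bash
python3 d.py .630,-.188,.090,-10.3;  python3 - <<'E'
from rel import *
for n,b in(("scene",(225,180,75,75)),("top",(300,110,150,150))):
    p=viewer.grab_frame(n); np.save(n+"13.npy",p,allow_pickle=True)
    im=cv2.resize(p["pixels"][b[1]:b[1]+b[3],b[0]:b[0]+b[2],::-1],None,fx=600//b[2],fy=600//b[2],interpolation=cv2.INTER_CUBIC);cv2.imwrite("pics/%s_13z.png"%n,im)
E
```

```text
t 24.35 pos [ 0.6295 -0.1896  0.0889] rpy deg [179.93   0.52 -10.31] F [-2.17  0.26 -3.85] M [-0.01  0.26  0.02] open 0.0502
to [  0.63   -0.188   0.09  -10.3  ] tool delta [ 0.0002 -0.0016 -0.0012] rows 1.0
  turn [ 0.07  0.52 -0.01]
```

View pics/top_13z.png

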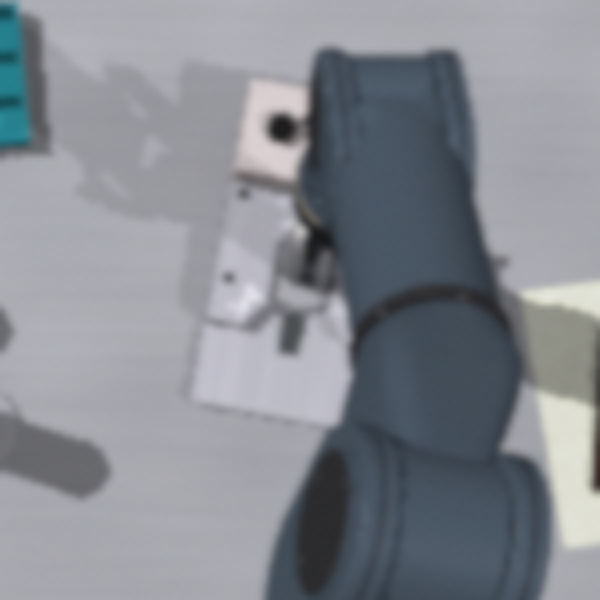

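View pics/scene_13z.png

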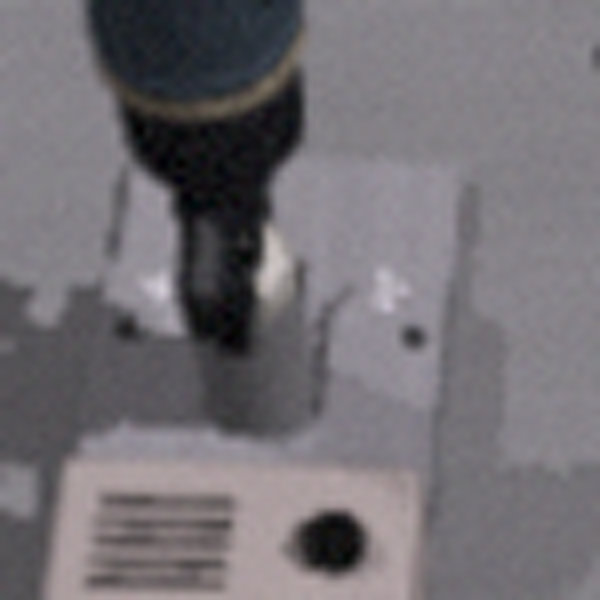

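Emit:
arm_command(deltas=[[0.001,0,0.0006,0,0.5,0],[0,0,0,0,0,0]])

```text
clock: 24.62
ee_pos: [0.6291, -0.1895, 0.0887]
eef_rot: [3.14, 0.002, -0.18]
contact_force: [-0.9, 0.6, -5.3]
opening: 0.0505
```

Emit:
arm_command(deltas=[[0.001,0,0.0005,0,0,0],[0,0,0,0,0,0]])

```text
clock: 24.78
ee_pos: [0.6292, -0.1895, 0.0887]
eef_rot: [3.14, 0.004, -0.18]
contact_force: [-2.2, 0.8, -4.0]
opening: 0.0506
```

```bash
python3 d.py .630,-.188,.090,-10.3
```

```text
t 24.78 pos [ 0.6292 -0.1895  0.0887] rpy deg [179.9    0.21 -10.33] F [-2.17  0.83 -3.96] M [ 0.16  0.55 -0.  ] open 0.0506
to [  0.63   -0.188   0.09  -10.3  ] tool delta [ 0.0005 -0.0017 -0.0013] rows 1.0
  turn [ 0.1   0.21 -0.03]
```

Emit:
arm_command(deltas=[[0,0,0.0015,0,0.2,0],[0,0,0,0,0,0]])

```text
clock: 24.95
ee_pos: [0.6291, -0.1893, 0.0887]
eef_rot: [3.14, -0.0, -0.18]
contact_force: [-3.0, 0.3, -6.0]
opening: 0.0504
```

Emit:
arm_command(deltas=[[0,0,0.001,0,0,0],[0,0,0,0,0,0]])

```text
clock: 25.12
ee_pos: [0.6291, -0.1893, 0.0885]
eef_rot: [3.139, -0.001, -0.181]
contact_force: [-4.1, 1.4, -2.7]
opening: 0.0502
```

```bash
python3 d.py .630,-.188,.090,-10.3
```

```text
t 25.12 pos [ 0.6291 -0.1893  0.0885] rpy deg [ 1.7987e+02 -5.0000e-02 -1.0340e+01] F [-4.07  1.42 -2.7 ] M [ 0.14  0.9  -0.01] open 0.0502
to [  0.63   -0.188   0.09  -10.3  ] tool delta [ 0.0007 -0.0014 -0.0015] rows 1.0
  turn [ 0.13 -0.05 -0.04]
```

Emit:
arm_command(deltas=[[0,0,0,0,0,0],[0,0,0,0,0,0],[0,0,0,0,0,0]], jaw=90)

```text
clock: 25.37
ee_pos: [0.6307, -0.1895, 0.0891]
eef_rot: [3.14, -0.004, -0.181]
contact_force: [-3.4, 1.0, 3.2]
opening: 0.0552
```

```bash
python3 d.py .630,-.188,.090,-10.3
python3 - <<'E'
from rel import *
for n,b in(("scene",(225,180,75,75)),("top",(300,110,150,150))):
    p=viewer.grab_frame(n); np.save(n+"14.npy",p,allow_pickle=True)
    if n=="scene":
     for z in((.04,.06),(.05,.09)):
        c,k,e=tube(p,(.625,-.19),*z); print(c.round(4),k,e.round(4),"in dock (scene)",indock(c,(.6228,-.1918,-.1765)).round(4))
    b=b if n=="scene" else (350,165,60,60)
    im=cv2.resize(p["pixels"][b[1]:b[1]+b[3],b[0]:b[0]+b[2],::-1],None,fx=600//b[2],fy=600//b[2],interpolation=cv2.INTER_CUBIC);cv2.imwrite("pics/%s_14z.png"%n,im)
E
```

```text
t 25.37 pos [ 0.6307 -0.1895  0.0891] rpy deg [179.89  -0.24 -10.35] F [-3.45  1.02  3.18] M [ 0.21  0.9  -0.02] open 0.0552
to [  0.63   -0.188   0.09  -10.3  ] tool delta [-0.001  -0.0014 -0.0009] rows 1.0
  turn [ 0.11 -0.24 -0.05]
[ 0.6288 -0.1929] 39 0.0013 in dock (scene) [ 0.0061 -0.0001]
[ 0.6288 -0.1932] 85 0.0014 in dock (scene) [ 0.0062 -0.0003]
```

View pics/top_14z.png

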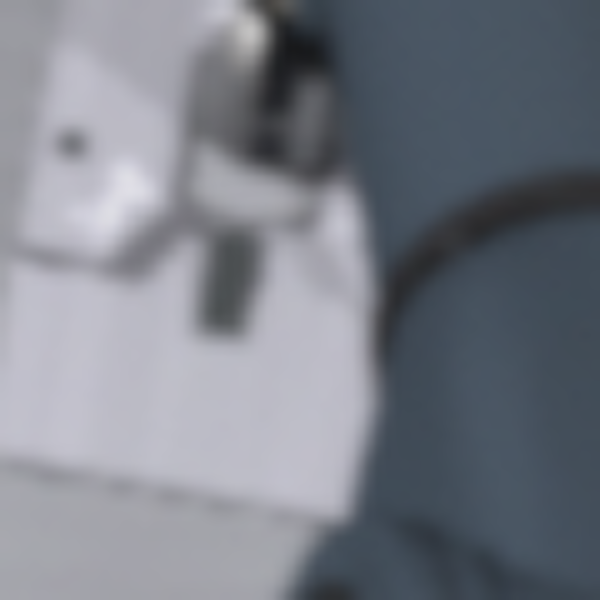

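Emit:
arm_command(deltas=[[0.002,0,0,0,0,0],[0,0,0,0,0,0]])

```text
clock: 25.63
ee_pos: [0.6318, -0.1898, 0.0891]
eef_rot: [3.139, -0.002, -0.181]
contact_force: [-3.4, 0.6, 0.6]
opening: 0.0553
```

Emit:
arm_command(deltas=[[0.002,0,0,0,0,0],[0,0,0,0,0,0]])

```text
clock: 25.8
ee_pos: [0.6317, -0.1899, 0.089]
eef_rot: [3.139, 0.002, -0.181]
contact_force: [-3.4, 0.8, -0.5]
opening: 0.0552
```

```bash
python3 d.py .630,-.188,.090,-10.3
python3 - <<'E'
from rel import *
p=viewer.grab_frame("scene")
for z in((.04,.06),(.05,.09),(.09,.13)):
        c,k,e=tube(p,(.625,-.19),*z); print(c.round(4),k,e.round(4),"in dock (scene)",indock(c,(.6228,-.1918,-.1765)).round(4))
E
```

```text
t 25.8 pos [ 0.6317 -0.1899  0.089 ] rpy deg [ 1.7985e+02  1.3000e-01 -1.0360e+01] F [-3.36  0.78 -0.48] M [ 0.29  0.77 -0.02] open 0.0552
to [  0.63   -0.188   0.09  -10.3  ] tool delta [-0.002  -0.0016 -0.001 ] rows 1.0
  turn [ 0.15  0.13 -0.06]
[ 0.6289 -0.1925] 39 0.0012 in dock (scene) [0.0062 0.0004]
[ 0.6302 -0.1929] 82 0.0013 in dock (scene) [0.0075 0.0002]
[ 0.6316 -0.1937] 41 0.0011 in dock (scene) [ 0.009  -0.0004]
```

Emit:
arm_command(deltas=[[-0.002,0,0,0,0,0],[0,0,0,0,0,0]])

```text
clock: 26.02
ee_pos: [0.63, -0.1895, 0.0886]
eef_rot: [3.139, 0.002, -0.181]
contact_force: [-3.1, 0.6, 4.2]
opening: 0.055
```

Emit:
arm_command(deltas=[[0,0,0,0,0,0],[0,0,0,0,0,0],[0,0,0,0,0,0],[0,0,0,0,0,0],[0,0,0,0,0,0]], jaw=0)

```text
clock: 26.43
ee_pos: [0.6332, -0.1902, 0.0892]
eef_rot: [3.139, -0.004, -0.181]
contact_force: [-0.1, 0.0, 0.1]
opening: 0.0852
```

```bash
python3 d.py .630,-.188,.190,-10.3
python3 - <<'E'
from rel import *
p=viewer.grab_frame("scene")
for z in((.04,.06),(.05,.09),(.09,.13)):
        c,k,e=tube(p,(.625,-.19),*z); print(c.round(4),k,e.round(4),"in dock (scene)",indock(c,(.6228,-.1918,-.1765)).round(4))
E
```

```text
t 26.43 pos [ 0.6332 -0.1902  0.0892] rpy deg [179.88  -0.24 -10.36] F [-0.14  0.05  0.09] M [-0.06 -0.03  0.02] open 0.0852
to [  0.63   -0.188   0.19  -10.3  ] tool delta [-0.0031 -0.0014 -0.1008] rows 3.0
  turn [ 0.12 -0.24 -0.06]
[ 0.6269 -0.1926] 37 0.0011 in dock (scene) [ 0.0042 -0.0001]
[ 0.6272 -0.1922] 69 0.0014 in dock (scene) [0.0044 0.0004]
[ 0.6267 -0.1927] 46 0.0013 in dock (scene) [ 0.004  -0.0002]
```

Emit:
arm_command(deltas=[[-0.003,-0.001,-0.02,0,0,0],[0,0,-0.035,0,0,0],[0,0,-0.035,0,0,0],[0,0,-0.04,0,0,0],[0,-0.04,-0.02,0,0,0],[0,-0.04,0,0,0,0],[0,-0.04,0,0,0,0],[0,-0.04,0,0,0,0],[0,-0.04,0,0,0,0],[0,0,0,0,0,0]])

```text
clock: 27.32
ee_pos: [0.6677, 0.0088, 0.2451]
eef_rot: [-3.142, -0.007, -0.191]
contact_force: [-0.5, 2.1, -0.3]
opening: 0.0855
```

```bash
cat > look.py <<'E'
import sys
from rel import *
k=sys.argv[1]
for n,b in(("scene",(225,175,75,75)),("top",(335,125,75,100))):
    p=viewer.grab_frame(n); np.save(n+k+".npy",p,allow_pickle=True);save(p,n+k+".png")
    q=(.6228,-.1918,-.1765) if n=="scene" else (.6250,-.1876,-.182)
    for z in((.04,.07),(.06,.1),(.09,.13)):
        c,m,e=tube(p,(.627,-.19),*z); print(n,c.round(4),m,e.round(4),"in dock",indock(c,q).round(4))
    f=600//b[3]
    im=cv2.resize(p["pixels"][b[1]:b[1]+b[3],b[0]:b[0]+b[2],::-1],None,fx=f,fy=f,interpolation=cv2.INTER_CUBIC);cv2.imwrite("pics/%s_%sz.png"%(n,k),im)
E
python3 look.py 15; python3 d.py
```

```text
scene [ 0.6271 -0.1928] 60 0.0014 in dock [ 0.0045 -0.0002]
scene [ 0.6272 -0.1926] 87 0.0011 in dock [0.0045 0.    ]
scene [ 0.6269 -0.1926] 96 0.0011 in dock [ 0.0042 -0.    ]
top [ 0.6244 -0.1873] 26 0.0006 in dock [-0.0007  0.0002]
top [ 0.6244 -0.1875] 38 0.0007 in dock [-0.0006 -0.    ]
top [ 0.6241 -0.1877] 37 0.0012 in dock [-0.0009 -0.0003]
t 27.42 pos [6.673e-01 2.000e-04 2.448e-01] rpy deg [179.66  -0.42 -11.34] F [-1.09 -1.13  0.14] M [-0.02  0.03 -0.02] open 0.0853
```

View pics/top_15z.png

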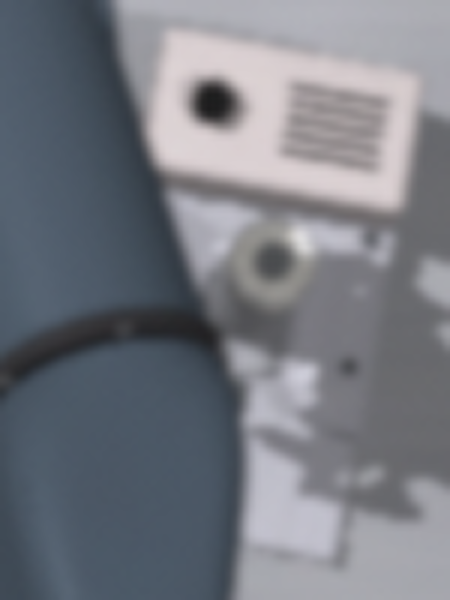

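View pics/scene_15z.png

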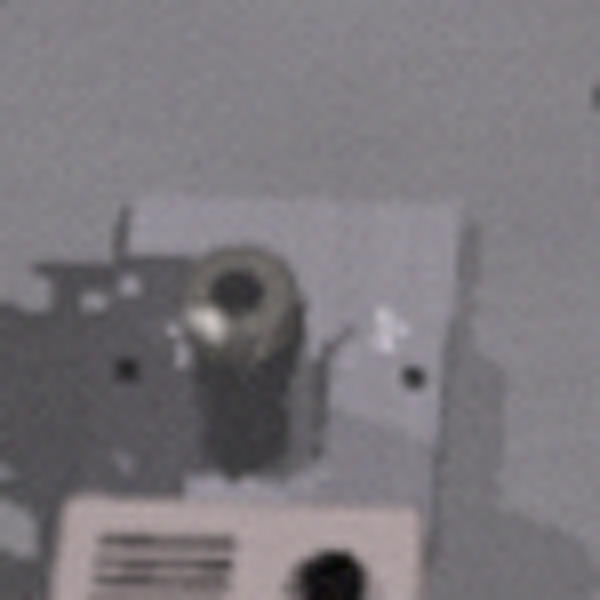

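Emit:
arm_command(deltas=[[-0.01,-0.04,-0.01,0,0,0],[-0.01,-0.04,0,0,0,0],[-0.01,-0.04,0,0,0,0],[-0.01,-0.04,0,0,0,0],[-0.01,-0.04,0,0,0,0],[0,0,0,0,0,0]])

```text
clock: 27.92
ee_pos: [0.6611, 0.1945, 0.2501]
eef_rot: [3.128, -0.009, -0.218]
contact_force: [-1.5, 1.8, 0.1]
opening: 0.0854
```

```bash
sed -i 's/(.627,-.19),\*z/(.627,-.19),*z/' look.py; python3 look.py 16
python3 - <<'E'
from rel import *
q=(.6250,-.1876,-.182)
for f in("top0","top16"):
    p=np.load(f+".npy",allow_pickle=True).item();C=cloud(p)
    a,b=np.cos(q[2]),np.sin(q[2]);dx=C[...,0]-q[0];dy=C[...,1]-q[1];X=a*dx+b*dy;Y=-b*dx+a*dy
    for lo in(-.135,-.115,-.1,-.087,-.077,-.067,-.057,-.051):
        hi=lo+(.01 if lo>-.09 else .015)
        m=(X>lo)&(X<hi)&(abs(Y)<.009)&(C[...,2]<.035)
        m2=(X>lo)&(X<hi)&(abs(Y)>.014)&(abs(Y)<.03)&(C[...,2]<.035)
        print(f,lo,m.sum(),np.median(C[m][:,2]).round(4),"sides",np.median(C[m2][:,2]).round(4),"col",p["pixels"][m].mean(0).round(0),p["pixels"][m2].mean(0).round(0))
E
```

```text
scene [ 0.6275 -0.1926] 67 0.0013 in dock [0.0048 0.0001]
scene [ 0.6272 -0.1927] 92 0.0013 in dock [ 0.0045 -0.0001]
scene [ 0.6274 -0.1929] 90 0.0013 in dock [ 0.0047 -0.0003]
top [ 0.6246 -0.1878] 24 0.0006 in dock [-0.0004 -0.0002]
top [ 0.6245 -0.1877] 39 0.0007 in dock [-0.0005 -0.0002]
top [ 0.6246 -0.1873] 38 0.0025 in dock [-0.0004  0.0002]
top0 -0.135 20 0.0105 sides 0.0095 col [176. 176. 186.] [176. 176. 185.]
top0 -0.115 19 0.0088 sides 0.0087 col [161. 161. 170.] [158. 157. 166.]
top0 -0.1 22 0.0085 sides 0.009 col [144. 144. 152.] [156. 156. 165.]
top0 -0.087 12 0.0083 sides 0.0115 col [ 95.  96. 100.] [154. 154. 163.]
top0 -0.077 18 0.0133 sides 0.0097 col [81. 83. 87.] [153. 152. 161.]
top0 -0.067 13 0.0152 sides 0.0092 col [73. 76. 78.] [141. 141. 149.]
top0 -0.057 11 0.0144 sides 0.0103 col [86. 88. 92.] [134. 133. 141.]
top0 -0.051 11 0.0094 sides 0.0103 col [132. 132. 139.] [130. 130. 138.]
top16 -0.135 19 0.0071 sides 0.008 col [122. 122. 129.] [127. 127. 134.]
top16 -0.115 19 0.008 sides 0.0082 col [120. 119. 126.] [120. 120. 126.]
top16 -0.1 19 0.0083 sides 0.0087 col [109. 110. 115.] [119. 118. 125.]
top16 -0.087 14 0.0092 sides 0.0094 col [72. 74. 77.] [117. 117. 124.]
top16 -0.077 12 0.0115 sides 0.0075 col [58. 61. 62.] [117. 117. 124.]
top16 -0.067 14 0.0132 sides 0.0105 col [61. 64. 66.] [116. 116. 122.]
top16 -0.057 13 0.0154 sides 0.0087 col [89. 91. 95.] [140. 139. 147.]
top16 -0.051 14 0.0154 sides 0.0101 col [129. 130. 136.] [145. 145. 153.]
```

View pics/top_16z.png

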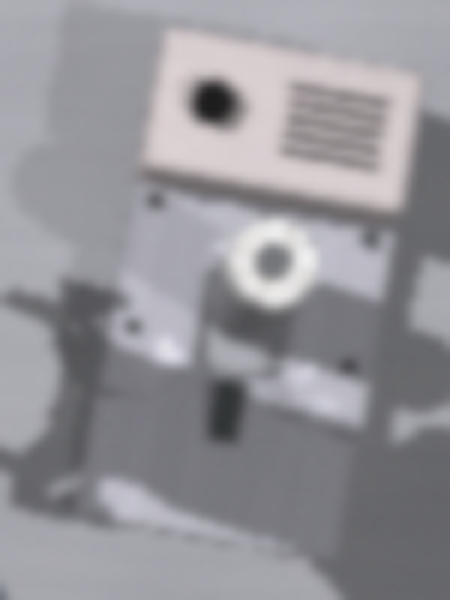

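Run:
```python
from rel import *
q=(.6250,-.1876,-.182)
D=[];
for i in range(14):
    p=viewer.grab_frame("top");D.append(np.where(p["depth"]>0,p["depth"],np.nan))
p["depth"]=np.nanmedian(D,0); np.save("topavg.npy",p,allow_pickle=True)
def prof(f):
    p=np.load(f,allow_pickle=True).item();C=cloud(p)
    a,b=np.cos(q[2]),np.sin(q[2]);dx=C[...,0]-q[0];dy=C[...,1]-q[1];X=a*dx+b*dy;Y=-b*dx+a*dy
    m=(abs(Y)<.007)&(X>-.1)&(X<-.02); o=np.argsort(X[m]); 
    s=(abs(Y)>.014)&(abs(Y)<.03)&(X>-.1)&(X<-.06); zs=np.nanmedian(C[s][:,2])
    print(f,"side",zs); print([(int(x*1000),round((z-zs)*1000,1)) for x,z in zip(X[m][o],C[m][o][:,2])])
prof("topavg.npy"); prof("top0.npy")
```

```text
topavg.npy side 0.008812470193780508
[(-99, np.float64(-0.2)), (-98, np.float64(-0.8)), (-97, np.float64(0.7)), (-96, np.float64(-2.5)), (-95, np.float64(-3.6)), (-94, np.float64(-1.4)), (-94, np.float64(0.4)), (-93, np.float64(0.5)), (-92, np.float64(1.4)), (-90, np.float64(-1.9)), (-90, np.float64(-1.1)), (-89, np.float64(-0.6)), (-88, np.float64(-0.9)), (-87, np.float64(0.6)), (-86, np.float64(-1.4)), (-85, np.float64(-2.4)), (-85, np.float64(1.5)), (-83, np.float64(0.5)), (-82, np.float64(0.0)), (-81, np.float64(-1.7)), (-79, np.float64(3.0)), (-78, np.float64(1.1)), (-78, np.float64(1.6)), (-77, np.float64(0.5)), (-76, np.float64(1.6)), (-74, np.float64(-1.2)), (-74, np.float64(0.5)), (-74, np.float64(3.2)), (-72, np.float64(0.2)), (-72, np.float64(3.2)), (-71, np.float64(1.9)), (-70, np.float64(3.9)), (-69, np.float64(4.3)), (-68, np.float64(4.4)), (-67, np.float64(5.4)), (-67, np.float64(1.2)), (-65, np.float64(1.4)), (-64, np.float64(2.3)), (-64, np.float64(3.2)), (-63, np.float64(2.1)), (-61, np.float64(4.7)), (-60, np.float64(3.9)), (-59, np.float64(4.8)), (-58, np.float64(
[... 3108 characters left out ...]
64(5.6)), (-45, np.float64(2.6)), (-44, np.float64(-6.1)), (-44, np.float64(-0.2)), (-43, np.float64(-3.5)), (-41, np.float64(8.5)), (-41, np.float64(-2.6)), (-40, np.float64(-2.6)), (-39, np.float64(-12.3)), (-39, np.float64(6.4)), (-38, np.float64(4.9)), (-35, np.float64(-1.8)), (-35, np.float64(5.2)), (-35, np.float64(-6.4)), (-33, np.float64(1.3)), (-32, np.float64(-5.2)), (-31, np.float64(-4.3)), (-29, np.float64(7.6)), (-29, np.float64(3.2)), (-29, np.float64(-1.8)), (-29, np.float64(-6.7)), (-25, np.float64(-4.6)), (-25, np.float64(-2.2)), (-25, np.float64(1.0)), (-23, np.float64(-4.5)), (-22, np.float64(-0.7)), (-22, np.float64(-0.7)), (-21, np.float64(4.1)), (-20, np.float64(-5.9))]
```

Run:
```python
from rel import *; import dockfit
D=[]
for i in range(10):
    s=viewer.grab_frame("scene");D.append(np.where(s["depth"]>0,s["depth"],np.nan))
s["depth"]=np.nanmedian(D,0)
p=np.load("topavg.npy",allow_pickle=True).item()
for n,f,x0 in(("top",p,(.625,-.1876,-.181)),("scene",s,(.6228,-.1918,-.1765))):
    C=cloud(f); g=dict(f); d=f["depth"].copy()
    c0=tube(f,x0[:2],.05,.12)[0]
    d[(np.hypot(C[...,0]-c0[0],C[...,1]-c0[1])<.05)]=np.nan; g["depth"]=d  # drop barrel
    b=dockfit.fit(g,x0)
    for z in((.035,.07),(.05,.1),(.08,.12)):
        c,m,e=tube(f,c0,*z); print(n,b.x.round(4),c.round(4),m,round(e,4),"in dock mm",(1000*indock(c,b.x)).round(1))
```

```text
top [ 0.6255 -0.1881 -0.178 ] [ 0.6245 -0.1877] 27 0.0003 in dock mm [-1.1  0.2]
top [ 0.6255 -0.1881 -0.178 ] [ 0.6246 -0.1876] 46 0.0002 in dock mm [-1.   0.3]
top [ 0.6255 -0.1881 -0.178 ] [ 0.6246 -0.1878] 38 0.0002 in dock mm [-0.9  0.1]
scene [ 0.6224 -0.1923 -0.1762] [ 0.6272 -0.1924] 76 0.0006 in dock mm [4.8 0.8]
scene [ 0.6224 -0.1923 -0.1762] [ 0.6271 -0.1926] 110 0.0005 in dock mm [4.7 0.6]
scene [ 0.6224 -0.1923 -0.1762] [ 0.6272 -0.1926] 92 0.0004 in dock mm [4.7 0.5]<stdin>:5: RuntimeWarning: All-NaN slice encountered
```

Run:
```python
from rel import *
q=(.6228,-.1918,-.1765)
T={"7":(.5084,-.1572),"8":(.5089,-.1661),"11":(.5613,-.1769),"12":(.6177,-.1873),"13":(.6295,-.1896),"14":None,"15":None,"16":None}
for k,t in T.items():
    p=np.load("scene%s.npy"%k,allow_pickle=True).item()
    zo={"7":.047,"8":.018}.get(k,0)
    o=[1000*indock(tube(p,t or (.627,-.191),a+zo,b+zo)[0],q) for a,b in((.035,.06),(.04,.08),(.05,.09))]
    print(k,np.round(o,1).tolist(), "tcp u",None if t is None else (1000*indock(t,q)).round(1))
```

```text
7 [[-120.4, 9.7], [-119.6, 9.8], [-119.1, 10.0]] tcp u [-118.7   14. ]
8 [[-117.4, 0.7], [-117.0, 1.0], [-116.6, 1.2]] tcp u [-116.6    5.3]
11 [[-62.5, -0.3], [-62.5, -0.2], [-62.0, -0.2]] tcp u [-63.2   3.9]
12 [[-5.9, -0.0], [-5.4, -0.5], [-5.1, -0.7]] tcp u [-5.8  3.5]
13 [[5.9, -0.2], [6.6, -0.3], [7.4, -0.4]] tcp u [6.2 3.3]
14 [[6.4, -0.4], [6.2, -0.2], [6.2, -0.3]] tcp u None
15 [[4.5, -0.6], [4.4, -0.2], [4.7, -0.1]] tcp u None
16 [[4.8, -0.0], [4.6, 0.1], [4.6, -0.2]] tcp u None
```

The catch shows up behind the flange: the ramp rises to +6 mm at x≈−49 and the flange starts at ≈−43. But the barrel sits about 1–1.5 mm back from where it met the stop, so I'll nudge it fully home with the shut fingers.

```bash
python3 d.py .555,-.176,.24,-10.3
```

```text
t 29.22 pos [0.6633 0.1846 0.2505] rpy deg [178.93  -0.67 -13.05] F [ 0.25 -0.69 -0.11] M [ 0.08 -0.01 -0.04] open 0.0848
to [  0.555  -0.176   0.24  -10.3  ] tool delta [-0.0242  0.3755  0.0172] rows 10.0
  turn [ 1.09 -0.64 -2.76]
```

Emit:
arm_command(deltas=[[-0.003,0.037,0,1,-0.6,-2.7],[-0.004,0.037,0,0,0,0],[-0.004,0.037,0,0,0,0],[-0.004,0.037,0,0,0,0],[-0.004,0.037,0,0,0,0],[-0.004,0.037,0,0,0,0],[-0.004,0.037,0,0,0,0],[-0.004,0.037,0,0,0,0],[-0.004,0.037,0,0,0,0],[0,0,0,0,0,0],[0,0,0,0,0,0]], jaw=255, squeeze=20)

```text
clock: 30.13
ee_pos: [0.5634, -0.1472, 0.2487]
eef_rot: [-3.14, 0.0, -0.173]
contact_force: [-0.3, 0.5, 0.4]
opening: 0.0001
```

```bash
python3 d.py .550,-.175,.16,-10.3
```

```text
t 30.13 pos [ 0.5634 -0.1472  0.2487] rpy deg [-1.7993e+02  3.0000e-02 -9.9100e+00] F [-0.34  0.51  0.38] M [0.09 0.02 0.04] open 0.0001
to [  0.55   -0.175   0.16  -10.3  ] tool delta [-0.0084  0.0298  0.0887] rows 3.0
  turn [-0.07  0.03  0.39]
```

Emit:
arm_command(deltas=[[-0.013,0.029,0.01,0,0,0.4],[0,0,0.025,0,0,0],[0,0,0.025,0,0,0],[0,0,0.02,0,0,0],[0,0,0,0,0,0],[0,0,0,0,0,0]])

```text
clock: 30.63
ee_pos: [0.5479, -0.1725, 0.1683]
eef_rot: [-3.14, -0.005, -0.179]
contact_force: [0.2, 0.0, -0.1]
opening: -0.0002
```

```bash
python3 d.py .546,-.1745,.078,-10.3
```

```text
t 30.63 pos [ 0.5479 -0.1725  0.1683] rpy deg [-179.91   -0.3   -10.26] F [ 0.18  0.03 -0.13] M [ 0.02  0.02 -0.02] open -0.0002
to [  0.546   -0.1745   0.078  -10.3   ] tool delta [-0.002   0.0024  0.0903] rows 3.0
  turn [-0.09 -0.3   0.04]
```

Emit:
arm_command(deltas=[[-0.003,0.002,0.025,0,-0.3,0],[-0.001,0,0.025,0,0,0],[-0.001,0,0.02,0,0,0],[0,0,0.012,0,0,0],[0,0,0,0,0,0],[0,0,0,0,0,0]])

```text
clock: 31.13
ee_pos: [0.5507, -0.1696, 0.0918]
eef_rot: [-3.139, -0.012, -0.173]
contact_force: [-0.7, -0.1, 0.2]
opening: -0.0004
```

```bash
python3 d.py .580,-.1805,.077,-10.3
```

```text
t 31.13 pos [ 0.5507 -0.1696  0.0918] rpy deg [-179.87   -0.68   -9.91] F [-0.68 -0.07  0.22] M [ 0.01  0.03 -0.01] open -0.0004
to [  0.58    -0.1805   0.077  -10.3   ] tool delta [0.0306 0.0058 0.0151] rows 1.0
  turn [-0.14 -0.68  0.39]
```

Emit:
arm_command(deltas=[[0.008,0.006,0.007,-0.1,-0.7,0.4],[0,0,0.005,0,0,0],[0,0,0,0,0,0],[0,0,0,0,0,0]])

```text
clock: 31.47
ee_pos: [0.5615, -0.1758, 0.0852]
eef_rot: [-3.141, -0.007, -0.178]
contact_force: [-0.2, -0.1, 0.5]
opening: 0.0001
```

```bash
python3 d.py .580,-.1805,.077,-10.3
```

```text
t 31.47 pos [ 0.5615 -0.1758  0.0852] rpy deg [-179.96   -0.41  -10.2 ] F [-0.22 -0.07  0.54] M [-0.05  0.04  0.04] open 0.0001
to [  0.58    -0.1805   0.077  -10.3   ] tool delta [0.019  0.0014 0.0083] rows 1.0
  turn [-0.04 -0.41  0.1 ]
```

Emit:
arm_command(deltas=[[0.005,0.0015,0.006,0,-0.4,0.1],[0.003,0,0.003,0,0,0],[0.002,0,0.001,0,0,0],[0,0,0,0,0,0]])

```text
clock: 31.8
ee_pos: [0.5726, -0.1788, 0.0766]
eef_rot: [-3.141, -0.003, -0.179]
contact_force: [-0.2, 0.3, 0.8]
opening: -0.0001
```

Emit:
arm_command(deltas=[[0.003,0,0,0,0,0],[0.002,0,0,0,0,0],[0,0,0,0,0,0]])

```text
clock: 32.05
ee_pos: [0.5779, -0.1796, 0.0765]
eef_rot: [-3.141, -0.002, -0.179]
contact_force: [0.3, -0.8, -0.0]
opening: 0.0
```

```bash
python3 d.py .590,-.182,.077,-10.3; python3 look.py 17
```

```text
t 32.05 pos [ 0.5779 -0.1796  0.0765] rpy deg [-1.7996e+02 -1.2000e-01 -1.0260e+01] F [ 0.31 -0.81 -0.02] M [ 0.03  0.02 -0.03] open 0.0
to [  0.59   -0.182   0.077 -10.3  ] tool delta [ 0.0123  0.0002 -0.0005] rows 1.0
  turn [-0.04 -0.12  0.04]
scene [ 0.6273 -0.1927] 62 0.0012 in dock [ 0.0046 -0.0001]
scene [ 0.6274 -0.1925] 94 0.0013 in dock [0.0046 0.0001]
scene [ 0.6271 -0.1928] 95 0.0012 in dock [ 0.0044 -0.0003]
top [ 0.627 -0.19 ] 0 nan in dock [ 0.0024 -0.002 ]
top [ 0.627 -0.19 ] 0 nan in dock [ 0.0024 -0.002 ]
top [ 0.627 -0.19 ] 0 nan in dock [ 0.0024 -0.002 ]rel.py:9: RuntimeWarning: Mean of empty slice.
  return c,m.sum(),np.abs(s.fun).mean()
  ret = ret.dtype.type(ret / rcount)
```

View pics/scene_17z.png

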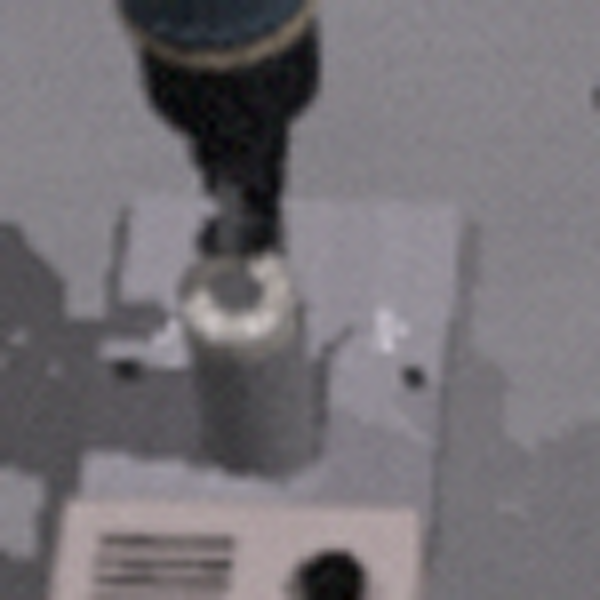

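Fingers are behind the barrel. Creeping forward.

Emit:
arm_command(deltas=[[0.003,0,0,0,0,0],[0.002,0,0,0,0,0],[0,0,0,0,0,0]])

```text
clock: 32.4
ee_pos: [0.5827, -0.1806, 0.0766]
eef_rot: [-3.141, -0.002, -0.179]
contact_force: [-0.5, 0.5, 0.6]
opening: -0.0003
```

Emit:
arm_command(deltas=[[0.002,0,0,0,0,0],[0,0,0,0,0,0]])

```text
clock: 32.57
ee_pos: [0.5842, -0.1809, 0.0768]
eef_rot: [-3.141, -0.001, -0.179]
contact_force: [-2.5, -0.3, 3.4]
opening: 0.0
```

Emit:
arm_command(deltas=[[0.002,0,0,0,0,0],[0,0,0,0,0,0]])

```text
clock: 32.73
ee_pos: [0.5852, -0.1812, 0.0773]
eef_rot: [3.142, 0.001, -0.179]
contact_force: [-3.4, 0.9, 3.6]
opening: 0.0003
```

```bash
python3 look.py 18 2>/dev/null | grep scene
```

```text
scene [ 0.6277 -0.1928] 63 0.0013 in dock [ 0.005  -0.0001]
scene [ 0.6284 -0.1929] 82 0.0012 in dock [ 0.0057 -0.0001]
scene [ 0.6287 -0.1927] 90 0.0013 in dock [0.006  0.0002]
```

Emit:
arm_command(deltas=[[0.0015,0,0,0,0,0],[0,0,0,0,0,0]])

```text
clock: 33.0
ee_pos: [0.5858, -0.1813, 0.0776]
eef_rot: [3.141, 0.002, -0.179]
contact_force: [-3.3, 0.9, 3.3]
opening: 0.0003
```

```bash
python3 look.py 19 2>/dev/null | grep scene; python3 d.py
```

```text
scene [ 0.6285 -0.1929] 64 0.0011 in dock [ 0.0058 -0.0001]
scene [ 0.6283 -0.1927] 87 0.0012 in dock [0.0056 0.0001]
scene [ 0.6287 -0.1932] 91 0.0013 in dock [ 0.0061 -0.0003]
t 33.1 pos [ 0.5857 -0.1813  0.0775] rpy deg [ 1.7998e+02  1.4000e-01 -1.0280e+01] F [-3.66  0.44  6.32] M [0.13 0.64 0.01] open -0.0002
```

Emit:
arm_command(deltas=[[-0.002,0,0,0,0,0],[-0.002,0,0,0,0,0],[-0.006,0,0,0,0,0],[-0.01,0,0,0,0,0],[0,0,0,0,0,0]])

```text
clock: 33.52
ee_pos: [0.566, -0.1776, 0.0767]
eef_rot: [-3.141, 0.0, -0.179]
contact_force: [-0.8, 0.4, 0.2]
opening: -0.0001
```

```bash
python3 look.py 20 2>/dev/null | grep scene; python3 d.py
```

```text
scene [ 0.6275 -0.1923] 64 0.0013 in dock [0.0048 0.0003]
scene [ 0.6274 -0.1924] 89 0.0014 in dock [0.0046 0.0002]
scene [ 0.6272 -0.1924] 84 0.0013 in dock [0.0045 0.0001]
t 33.62 pos [ 0.5678 -0.1778  0.077 ] rpy deg [-1.7997e+02 -7.0000e-02 -1.0270e+01] F [ 1.01  0.11 -0.57] M [ 0.02 -0.05 -0.01] open -0.0002
```

Each push tips the barrel slightly, and it comes back to the same place. So its foot is already on the rigid stop. I'll retreat and do a last check.

Emit:
arm_command(deltas=[[-0.005,0,-0.02,0,0,0],[0,0,-0.035,0,0,0],[0,0,-0.035,0,0,0],[0,0,-0.035,0,0,0],[0,-0.035,-0.035,0,0,0],[0,-0.035,0,0,0,0],[0,-0.035,0,0,0,0],[0,-0.035,0,0,0,0],[0,-0.03,0,0,0,0],[0,0,0,0,0,0],[0,0,0,0,0,0]], jaw=0)

```text
clock: 34.53
ee_pos: [0.5989, -0.0107, 0.2402]
eef_rot: [-3.137, -0.009, -0.185]
contact_force: [0.3, -0.2, -0.2]
opening: 0.0852
```

```bash
python3 look.py 21; python3 d.py
python3 - <<'E'
from rel import *
D=[]
for i in range(10):
    p=viewer.grab_frame("top");D.append(np.where(p["depth"]>0,p["depth"],np.nan))
p["depth"]=np.nanmedian(D,0);C=cloud(p);q=(.6253,-.1878,-.18)
a,b=np.cos(q[2]),np.sin(q[2]);dx=C[...,0]-q[0];dy=C[...,1]-q[1];X=a*dx+b*dy;Y=-b*dx+a*dy
for lo in range(-95,-28,5):
    m=(X*1000>lo)&(X*1000<lo+5)&(abs(Y)<.008)&(C[...,2]<.05); print(lo,m.sum(),(np.nanmedian(C[m][:,2])*1000).round(1),end="; ")
s0=np.load("scene0.npy",allow_pickle=True).item();s1=np.load("scene21.npy",allow_pickle=True).item()
for nm,c in(("A",(.4718,.1139)),("C",(.5989,.2055))):
    for lab,s in(("before",s0),("now",s1)):
        print("\n",nm,lab,[tube(s,c,*z)[0].round(4).tolist() for z in((.02,.06),(.06,.118))],end="")
E
```

```text
scene [ 0.6273 -0.1922] 68 0.0016 in dock [0.0045 0.0004]
scene [ 0.6271 -0.1925] 89 0.0012 in dock [0.0043 0.0001]
scene [ 0.627  -0.1923] 92 0.0014 in dock [0.0043 0.0002]
top [ 0.6246 -0.1875] 25 0.0006 in dock [-0.0004  0.0001]
top [ 0.6246 -0.1875] 36 0.0007 in dock [-0.0004  0.    ]
top [ 0.6247 -0.1874] 34 0.0011 in dock [-0.0003  0.0002]
t 34.63 pos [ 0.5986 -0.0115  0.2401] rpy deg [-179.7    -0.49  -10.66] F [ 0.12  0.62 -0.08] M [-0.01  0.03  0.04] open 0.0856
-95 0 nan; -90 0 nan; -85 0 nan; -80 1 11.0; -75 2 11.7; -70 1 13.7; -65 4 12.1; -60 5 14.7; -55 5 14.3; -50 6 10.9; -45 7 16.2; -40 5 16.0; -35 6 16.4; -30 12 20.5; 
 A before [[0.4715, 0.1142], [0.472, 0.1137]]
 A now [[0.4716, 0.114], [0.4709, 0.1142]]
 C before [[0.599, 0.2056], [0.5988, 0.2055]]
 C now [[0.5984, 0.2048], [0.5982, 0.2049]]
  return np.nanmean(a, axis, out=out, keepdims=keepdims)
```

View pics/scene21.png

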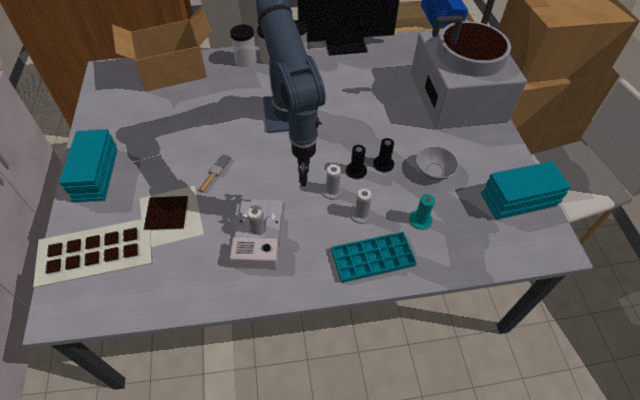

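View pics/top21.png

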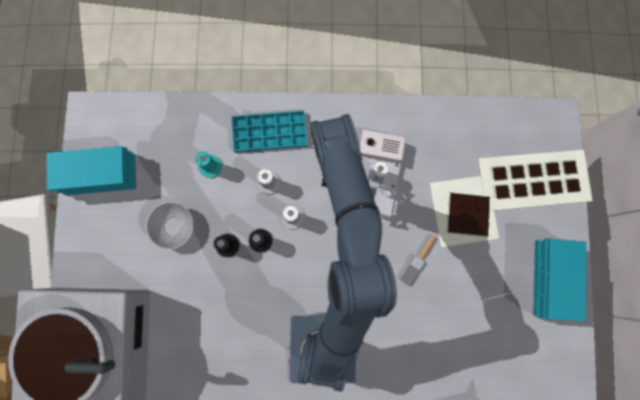

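The barrel stands upright in the dock (scene ~256,218). The two empty ones are at their old places, within 1 mm. Everything else looks untouched, the gripper is clear, and the catch profile still shows a gap before the flange. I'll hand it in.

```bash
python3 -c "
from bench import r
print(r.finish_job())"
```

```text
the job is handed in; nothing more can be done
None
```

The full barrel is docked upright with the catch up behind its flange and the gripper clear. I handed the job in at about 35 s.

**Weighing:** I lifted all three. Two read about 2.3–2.5 N (empty) and the third about 4.8 N (full). I set the empty ones back upright within 1 mm of where they stood.

**Sliding in:** The first push along the apron jammed, with about 20 N forward and 28 N downward at the wrist. I unloaded it, and the full barrel then slid in with only 1–4 N of push, carried about 1 mm clear of the floor until it met the stop.

**Last checks:**
- **Catch:** in the top camera's depth, the catch ramp rises to about +6 mm. Then there is a gap, and the flange starts at about dock x = −43 mm.
- **Position:** the top camera puts the barrel at x about −0.5 to −1 mm, y about 0.
- **On the stop:** when I let go, the barrel settled about 1.5 mm back from where it stood while gripped. A further light push of about 3.5 N only tipped it slightly, and it came back to the same place, so I take it to be on the rigid stop.
- **Others:** the mould, slab, brush, bowl and the look-alike barrels appear unmoved in the pictures.

**Disagreement:** the scene camera's depth put the barrel at x = +4.5 mm. That camera is off by several mm on the dock, so I relied on the top camera, the contact forces and the catch profile.

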